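# Put the beam-expander lenses back on their bases

## Task

Rebuild the beam expander on the optics board: take the three lens mounts (the ones on square feet) and stand each one on its own base in the laser beam, the smallest lens on the base nearest the laser, the medium one on the middle base and the largest on the base farthest from the laser. Each must stand upright and centred on its base, foot square with the base and lens facing along the beam (either face first); set them down gently without dropping them, and leave the iris, the mirror mount and the beam-splitter cube standing where they are.

Things in the scene. Friction and masses are not known exactly. Their poses are not given: they have to be found in the camera images.
- laser_exit (a point): beam exit of the laser head (a fixed grey box with black fins on top, 260 x 82 mm, 147 mm high, at the left side of the board): the middle of the round boss on its front face, 92 mm above the board. x is the direction of the level beam, which runs straight over the three bases; y across it, z up. The box lies behind the point, along -x.
- base_a_top (a point): one of three identical black base plates bolted to the board in a row under the beam, 130 mm or more apart; any of them may be nearest the laser. Flat top 50 x 50 mm, 12 mm above the board, with flush steel discs and balls (a mount simply stands on it); a low screw lug on two sides (80 mm over the lugs). The point is the centre of the top; x along the beam, y across, z up.
- base_b_top (a point): one of three identical black base plates bolted to the board in a row under the beam, 130 mm or more apart; any of them may be nearest the laser. Flat top 50 x 50 mm, 12 mm above the board, with flush steel discs and balls (a mount simply stands on it); a low screw lug on two sides (80 mm over the lugs). The point is the centre of the top; x along the beam, y across, z up.
- base_c_top (a point): one of three identical black base plates bolted to the board in a row under the beam, 130 mm or more apart; any of them may be nearest the laser. Flat top 50 x 50 mm, 12 mm above the board, with flush steel discs and balls (a mount simply stands on it); a low screw lug on two sides (80 mm over the lugs). The point is the centre of the top; x along the beam, y across, z up.
- lens_small_ring (a point): the small lens mount, loose, 0.15 to 0.37 kg: upright black ring 20 mm in diameter, 12 mm thick, glass in it, on a 12.7 mm post and 25 mm round holder (top 28 mm up) on a square foot 50 x 50 x 12 mm. The point is the ring centre, 80 mm above the underside and over the middle of the foot; x is the lens axis (both faces alike), y across the ring (grip its edge along y from above), z up.
- lens_medium_ring (a point): the medium lens mount, loose, 0.15 to 0.37 kg: upright black ring 36 mm in diameter, 13 mm thick, glass in it, on a 12.7 mm post and 25 mm round holder (top 28 mm up) on a square foot 50 x 50 x 12 mm. The point is the ring centre, 80 mm above the underside and over the middle of the foot; x is the lens axis (both faces alike), y across the ring (grip its edge along y from above), z up.
- lens_large_ring (a point): the large lens mount, loose, 0.15 to 0.37 kg: upright black ring 58 mm in diameter, 15 mm thick, glass in it, on a 12.7 mm post and 25 mm round holder (top 28 mm up) on a square foot 50 x 50 x 12 mm. The point is the ring centre, 80 mm above the underside and over the middle of the foot; x is the lens axis (both faces alike), y across the ring (grip its edge along y from above), z up.
- iris_mid (a point): an iris diaphragm: round black ring 44 mm wide, 11 mm thick, closed by dark leaves with a small hole, with a little lever on top reaching 118 mm above the board, loose, about 0.3 kg, stays where it is. On a round 38 mm steel pedestal. The point is on its upright axis, 80 mm above the board; x through the hole, z up.
- mirror_mid (a point): a mirror mount: two square black plates 52 x 52 mm with steel adjusting knobs, 47 mm thick over all, top 106 mm above the board, loose, about 0.3 kg, stays where it is. On a round 38 mm steel pedestal. The point is on its upright axis, 80 mm above the board; x square to the mirror, z up.
- splitter_mid (a point): a 25 mm glass beam-splitter cube on a round black table 52 mm wide, held by a small clamp, top 105 mm above the board, loose, about 0.3 kg, stays where it is. On a round 38 mm steel pedestal. The point is on its upright axis, 80 mm above the board; z up.
There are look-alikes about, which are no part of the job. What is shaped like the part that bears lens_large_ring but blue is not meant.

How it is judged:
By the outcome, as a careful person would: the job done as asked, in the order asked, and still so for the second after the job is handed in, with the robot touching nothing.
It also fails if it takes over 99 s, if anything falls off the work surface, if the arm or the gripper's body presses on something with over 40 N, if the wrist force passes 120 N, or if a joint passes its speed limit or range.

## Robot

A 6-joint arm with a two-finger parallel gripper is mounted at the origin on the work surface. World frame = base frame: x ahead of the robot, y to its left, z up, the work surface at z = 0. Lengths are in m, angles in rad, forces in N, time in s.
With the tool pointing down it reaches from about 0.35 to 0.775 m from the base axis. Payload 5.5 kg.
Tool frame: the origin (TCP) lies on the centre line of the jaws, within the pads' length; the fingertips stand 17 mm ahead of it and the grasp point (between the pads) lies 2 mm behind it; z points along the fingers, y is the direction in which the jaws open and shut (so a half turn about z gives the same grasp; the last joint's range is limited). The gripper opens to 85 mm and grips with 20 to 120 N. Pads are 22 mm wide; open, the fingers measure 114 mm over their backs; the gripper's body (76 mm by 85 mm) begins 54 mm behind the grasp point. The pads swing forward as they close: fully open they stand 13 mm farther back than shut.
Start: joints at [-1.365, 0.313, 0.046, 1.304, 0, 1.431], TCP at [0.195, -0.541, 0.248] pointing down, gripper open.
Joint ranges: [-2.76, 2.76], [-0.86, 1.69], [-1.03, 1.26], [-2.2, 2.34], [-1.47, 1.5], [-3.14, 3.14]. Speed limits (rad/s): [2.57, 2.57, 3.14, 3.14, 3.14, 3.14].

## Interface

Orientations are given as a rotation vector (axis times angle).
In Python, from bench import manip, snapshot, ticket gives the robot as it stands.
- The arm moves only by the tool carry_out, never from a script. Its argument "plan" is a list of rows, each an object of numbers: "dx", "dy", "dz": the shift along the tool's x, y, z in cm; "ax", "ay", "az": the turn, a rotation vector about the tool's x, y, z in rad; "fingers": the finger opening in cm, from 0 to 8.54. In form: [{"dx": .., "dy": .., "dz": .., "ax": .., "ay": .., "az": .., "fingers": ..}, ...]. A call has 1 to 10 rows; each row is the pose to reach, as a shift and turn from the pose commanded when the call began, along the tool's axes at that moment; what a row does not reach only later rows make up. A row lasts 1/10 s, in which the tool goes at most 50 mm and 8.59 degrees, less where a joint would pass 70% of its speed; a pose out of reach is approached as far as the arm can. A call with a gripper value outside its range is refused whole. The fingers move at their own pace and stop on an object; the grip force is fixed at half the most. Time passes only in rows, so rows that repeat a pose let the fingers close. It gives the time, the measured TCP pose, the force and the opening at its end, in the units of the state.
- manip.read_state(): the state, without advancing time (a new reading comes with each control period).
- snapshot(name): name is "side" or "top" or "wrist"; returns a dict with "color" (420x560x3 uint8, blue, green, red), "mtx" (3x3 intrinsics, pixels), "xyz" and "attitude" of the camera in the world. Camera axes: x right, y up, looking along -z (the intrinsics and any distortion apply to the point x, -y, -z); pixel columns grow to the right and rows downward; lengths in m; the calibration is good to about 2 mm. A picture is of the moment at which its call begins. There is no depth.
- ticket.close_job(): hands the job in, once; it reports no verdict.
The state is a dict: "clock": time; "joint_pos": joint angles; "joint_velocities": joint speeds; "joint_torque": joint torques, N m; "ee_pos": TCP position; "orientation": TCP orientation; "force": force on the tool from outside, world axes, zero at the start; "ft_torque": the same for the moment, N m; "gripper_width": opening from 0.0 (shut) to 1.0 (fully open).
Only numpy, scipy, OpenCV 4.12 (cv2) and the standard library are available. Lean on these libraries where they do the work, as an engineer would, in place of code of your own. Each camera call takes 0.05 s, during which the arm holds its last target.

## Working session

There is one attempt and no reset: what is moved stays moved. The work goes in short steps, Python scripts to look and compute and a tool call to move; the robot and the scene stay as the last step left them, time stands still between calls to the robot, and variables do not carry over. Pictures are saved under pics/ and viewed, and the job is handed in when it is done.

Besides the shell and the picture viewer there is one more tool, called after "Request:" as name(argument=value, ...), one argument or row to a line, values as JSON. carry_out: Moves the arm, as the interface text tells. Its arguments: {"type":"object","properties":{"plan":{"type":"array","items":{"type":"object","properties":{"dx":{"type":"number"},"dy":{"type":"number"},"dz":{"type":"number"},"ax":{"type":"number"},"ay":{"type":"number"},"az":{"type":"number"},"fingers":{"type":"number"}}}}},"required":["plan"]}

```bash
mkdir -p pics; ls
cat > h.py <<'E'
import numpy as np,cv2,json
from scipy.spatial.transform import Rotation as R
from bench import manip,snapshot,ticket
def snap(n,f):
    s=snapshot(n); cv2.imwrite('pics/'+f+'.png',s['color']); 
    np.savez('pics/'+f+'.npz',**{k:np.array(v) for k,v in s.items()}); return s
E
python3 - <<'E'
from h import *
print(manip.read_state())
for n in ['side','top','wrist']:
    s=snap(n,n+'0'); print(n,{k:(np.round(v,4).tolist() if k!='color' else v.shape) for k,v in s.items()})
E
```

```text
pics
{'clock': 0.0, 'joint_pos': array([-1.36457085e+00,  3.13979199e-01,  4.49757006e-02,  1.30362584e+00,
        2.05462867e-05,  1.43119839e+00]), 'joint_velocities': array([-4.67601289e-04,  9.61299849e-05, -9.36969067e-04, -9.17279062e-04,
        3.89087183e-05, -1.45260319e-03]), 'joint_torque': array([-3.07395221e-04, -4.80628932e+01,  2.98532367e+01,  1.91953388e-02,
       -2.31432723e-04,  9.89161180e-06]), 'ee_pos': array([ 0.1948044 , -0.54047245,  0.24741959]), 'orientation': array([-3.09293982e+00, -5.40199963e-01,  6.36088066e-05]), 'force': array([ 0.02923367, -0.0324664 , -0.00751643]), 'ft_torque': array([ 0.01098383,  0.00014099, -0.01279919]), 'gripper_width': 1.0019164873826256}
side {'color': (420, 560, 3), 'mtx': [[458.1302, 0.0, 281.3085], [0.0, 458.1302, 210.3814], [0.0, 0.0, 1.0]], 'xyz': [0.0944, 0.8639, 0.6755], 'attitude': [0.323, -1.3004, -2.4024]}
top {'color': (420, 560, 3), 'mtx': [[443.0021, 0.0, 280.6271], [0.0, 443.0021, 207.3195], [0.0, 0.0, 1.0]], 'xyz': [0.4634, 0.0734, 1.1142], 'attitude': [0.0234, -0.0262, -1.5753]}
wrist {'color': (420, 560, 3), 'mtx': [[344.4222, 0.0, 278.3254], [0.0, 344.4222, 214.9001], [0.0, 0.0, 1.0]], 'xyz': [0.2607, -0.5155, 0.3738], 'attitude': [-0.2419, 0.172, -1.2154]}
```

View pics/side0.png

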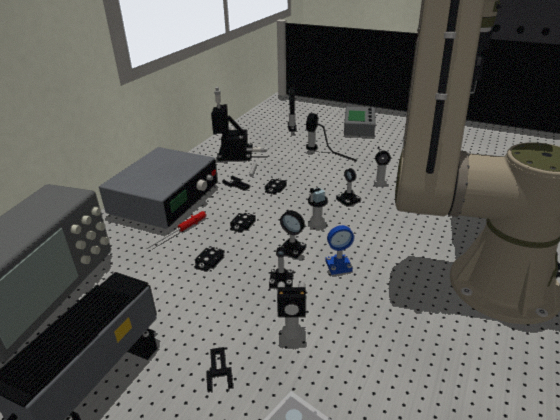

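View pics/top0.png

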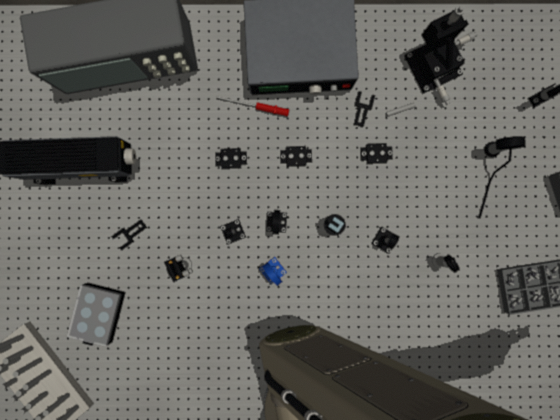

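View pics/wrist0.png

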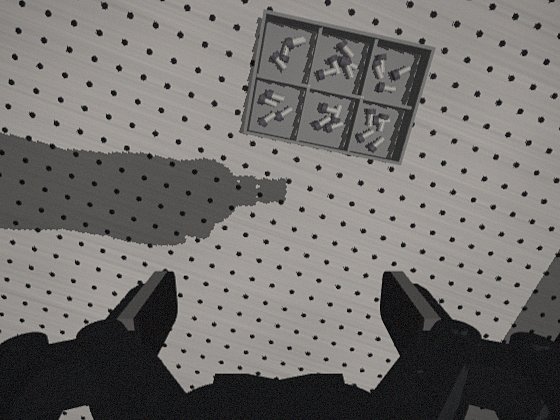

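Run:
```python
import cv2,numpy as np
t=cv2.imread('pics/top0.png')
cv2.imwrite('pics/tc1.png',cv2.resize(t[135:285,150:420],None,fx=2.96,fy=2.96,interpolation=cv2.INTER_CUBIC))
s=cv2.imread('pics/side0.png')
cv2.imwrite('pics/sc1.png',cv2.resize(s[130:350,180:400],None,fx=2.7,fy=2.7,interpolation=cv2.INTER_CUBIC))
```

```text
(no output)
```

View pics/tc1.png

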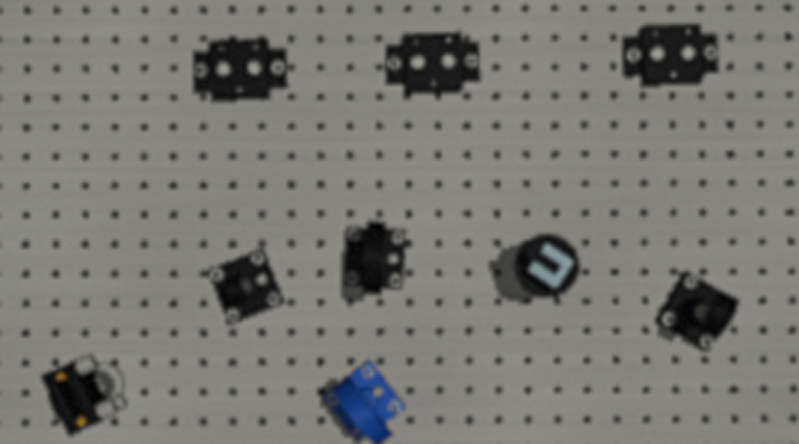

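View pics/sc1.png

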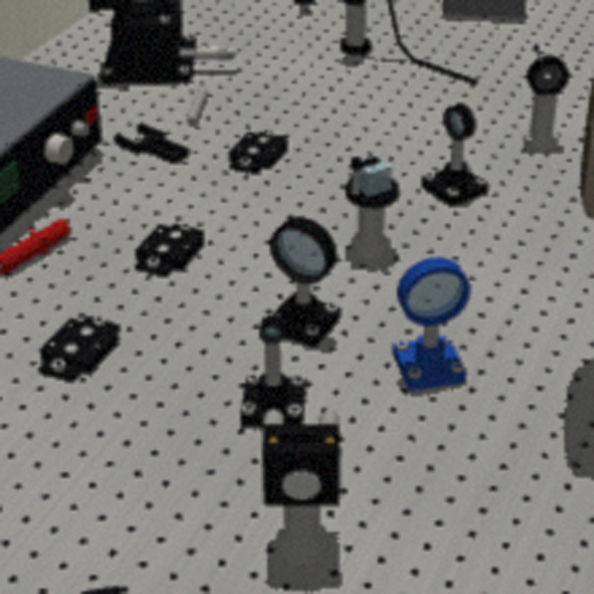

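```bash
cat >> h.py <<'E'
class S(dict): pass
def load(f):
    d=np.load('pics/'+f+'.npz'); return {k:d[k] for k in d.files}
def ray(s,uv):
    uv=np.atleast_2d(np.array(uv,float)); K=s['mtx']
    d=np.c_[(uv[:,0]-K[0,2])/K[0,0],-(uv[:,1]-K[1,2])/K[1,1],-np.ones(len(uv))]
    return np.array(s['xyz']),R.from_rotvec(s['attitude']).apply(d)
def onz(s,uv,z):
    o,d=ray(s,uv); return o+d*((z-o[2])/d[:,2])[:,None]
def proj(s,P):
    P=np.atleast_2d(P); c=R.from_rotvec(s['attitude']).inv().apply(P-np.array(s['xyz'])); K=s['mtx']
    return np.c_[K[0,2]+K[0,0]*c[:,0]/-c[:,2],K[1,2]+K[1,1]*(-c[:,1])/-c[:,2]]
def tri(s1,u1,s2,u2):
    o1,d1=ray(s1,u1);o2,d2=ray(s2,u2);d1=d1[0]/np.linalg.norm(d1);d2=d2[0]/np.linalg.norm(d2)
    A=np.c_[d1,-d2];t=np.linalg.lstsq(A,o2-o1,rcond=None)[0];a=o1+t[0]*d1;b=o2+t[1]*d2
    return (a+b)/2,np.linalg.norm(a-b)
def pixel_mask(s,thr=60):
    return (s['color'].max(2)<thr).astype(np.uint8)
def goto(x,y,z,yaw,p=None,rv=None):
    """tool-frame shift (cm) & turn to reach pos with tool pointing down, tool y at world angle yaw (mod pi)"""
    st=manip.read_state(); p=st['ee_pos'] if p is None else np.array(p); r=R.from_rotvec(st['orientation'] if rv is None else rv)
    best=None
    for k in (0,np.pi):
        a=yaw+k; Y=np.array([np.cos(a),np.sin(a),0]);Z=np.array([0,0,-1.]);X=np.cross(Y,Z)
        t=R.from_matrix(np.c_[X,Y,Z]); w=(r.inv()*t).as_rotvec()
        print('  shift cm',np.round(r.inv().apply(np.array([x,y,z])-p)*100,2),'turn',np.round(w,3))
E
python3 - <<'E'
from h import *
s=load('top0');m=pixel_mask(s,65)
n,l,st,c=cv2.connectedComponentsWithStats(m)
for i in range(1,n):
    if st[i,4]>150 and st[i,4]<1500:
        cn=cv2.findContours((l==i).astype(np.uint8),0,2)[0][0]
        rect=cv2.minAreaRect(cn);b=cv2.boxPoints(rect)
        P=onz(s,b,.012);ctr=onz(s,rect[0],.012)[0]
        e=[np.linalg.norm(P[k]-P[k-1]) for k in range(4)]
        k=int(np.argmax(e));d=P[k]-P[k-1]
        print(st[i].tolist(),np.round(rect[0],1),'xyz',np.round(ctr,4),'sides',np.round(e[:2],3),'ang',np.round(np.degrees(np.arctan2(d[1],d[0]))%180,1))
print(onz(s,[127,156],.092),onz(s,[133,156],.092))
E
```

```text
[0, 0, 103, 5, 417] [51.  2.] xyz [1.0193 0.6484 0.012 ] sides [0.01  0.257] ang 89.8
[354, 0, 206, 4, 650] [456.5   1.5] xyz [ 1.0167 -0.3757  0.012 ] sides [0.008 0.519] ang 89.8
[245, 73, 112, 23, 1179] [300.1  86.3] xyz [0.8019 0.0211 0.012 ] sides [0.279 0.055] ang 87.1
[528, 84, 32, 24, 364] [544.3  94.2] xyz [ 0.7796 -0.5925  0.012 ] sides [0.033 0.088] ang 117.5
[354, 92, 21, 35, 275] [361.7 109.1] xyz [ 0.7438 -0.1331  0.012 ] sides [0.043 0.085] ang 162.9
[473, 136, 52, 82, 740] [486.5 167.8] xyz [ 0.5945 -0.4435  0.012 ] sides [0.101 0.236] ang 147.5
[361, 143, 31, 21, 450] [376.  153.1] xyz [ 0.6328 -0.1677  0.012 ] sides [0.048 0.077] ang 93.6
[280, 146, 32, 22, 449] [295.5 156.5] xyz [0.6251 0.0335 0.012 ] sides [0.053 0.078] ang 89.8
[216, 148, 31, 21, 451] [231. 158.] xyz [0.622  0.1947 0.012 ] sides [0.05  0.075] ang 89.8
[544, 172, 16, 41, 304] [551.5 192. ] xyz [ 0.5334 -0.6046  0.012 ] sides [0.1   0.038] ang 178.6
[266, 210, 23, 25, 367] [275.6 222.2] xyz [0.4613 0.0839 0.012 ] sides [0.051 0.061] ang 163.1
[323, 214, 23, 23, 262] [334. 225.] xyz [ 0.4536 -0.0612
[... 273 characters left out ...]
0.4149 -0.1873  0.012 ] sides [0.054 0.051] ang 60.3
[427, 255, 32, 17, 289] [442.5 263. ] xyz [ 0.3582 -0.3297  0.012 ] sides [0.04  0.077] ang 89.7
[165, 257, 22, 25, 301] [176.1 267.7] xyz [0.3497 0.331  0.012 ] sides [0.054 0.047] ang 26.7
[496, 260, 64, 56, 1261] [529.7 287.7] xyz [ 0.2962 -0.5449  0.012 ] sides [0.12  0.162] ang 97.0
[84, 283, 41, 61, 391] [111.4 307.3] xyz [0.2531 0.4903 0.012 ] sides [0.159 0.085] ang 22.0
[447, 327, 83, 53, 1499] [487.1 352.6] xyz [ 0.1375 -0.4362  0.012 ] sides [0.102 0.223] ang 104.2
[0, 347, 32, 26, 155] [ 13.9 357.5] xyz [0.1316 0.7293 0.012 ] sides [0.02  0.097] ang 128.6
[[0.61620543 0.42663904 0.092     ]] [[0.61614477 0.41275328 0.092     ]]
```

Run:
```python
from h import *
s=load('wrist0')
for z in (0,.08,.15,.23): print(z,proj(s,[.1948,-.5405,z]))
st=manip.read_state(); r=R.from_rotvec(st['orientation']); print(r.as_matrix().round(3))
print('cam in tool', r.inv().apply(s['xyz']-st['ee_pos']), (r.inv()*R.from_rotvec(s['attitude'])).as_matrix().round(3))
# mount details from side + top
t=load('top0');d=load('side0')
# ring centres approx: side crop px -> full
f=lambda x,y:(180+x/2.7,130+y/2.7)
g=lambda x,y:(150+x/2.96,135+y/2.96)
for n,a,b in [('small',g(246,286),f(273,330)),('large',g(372,257),f(303,250)),('med',g(706,310),f(460,122))]:
    print(n,tri(t,b if 0 else a,d,b))
```

```text
0 [[279.93117965 183.00281813]]
0.08 [[280.1850274  199.99213085]]
0.15 [[280.54370819 223.99762255]]
0.23 [[281.3286254  276.52991339]]
[[ 0.941  0.339 -0.   ]
 [ 0.339 -0.941  0.001]
 [ 0.    -0.001 -1.   ]]
cam in tool [ 0.07054936 -0.00149096 -0.12617395] [[ 0.001  0.961  0.275]
 [ 1.    -0.001  0.   ]
 [ 0.     0.275 -0.961]]
small (array([0.43976867, 0.18285834, 0.07609407]), np.float64(6.612584505776726e-05))
large (array([0.46142178, 0.08271114, 0.08323357]), np.float64(0.0018477042975953285))
med (array([ 0.41571959, -0.17992556,  0.08569236]), np.float64(0.008238349955993467))
```

```bash
python3 -c "
from h import *
goto(.416,-.18,.25,-1.226)"
```

```text
shift cm [ 33.03 -26.43  -0.2 ] turn [-0.001 -0.     0.001]
  shift cm [ 33.03 -26.43  -0.2 ] turn [ 0.000e+00 -2.000e-03 -3.141e+00]
```

Request:
carry_out(
  plan=[
    {"dx": 33,"dy": -26.4,"dz": -0.3},
    {"dx": 33,"dy": -26.4,"dz": -0.3},
    {"dx": 33,"dy": -26.4,"dz": -0.3},
    {"dx": 33,"dy": -26.4,"dz": -0.3},
    {"dx": 33,"dy": -26.4,"dz": -0.3},
    {"dx": 33,"dy": -26.4,"dz": -0.3},
    {"dx": 33,"dy": -26.4,"dz": -0.3},
    {"dx": 33,"dy": -26.4,"dz": -0.3},
    {"dx": 33,"dy": -26.4,"dz": -0.3},
    {"dx": 33,"dy": -26.4,"dz": -0.3},
  ],
)

```text
invalid input at $.plan[0]: expected keys dx, dy, dz, ax, ay, az, fingers
```

```bash
python3 -c "
from h import *
st=manip.read_state(); print(st['clock'],st['ee_pos'],st['orientation'],st['joint_velocities'].round(3),st['joint_pos'].round(3))
snap('wrist','w_med')
goto(.46,.083,.25,-1.226)
"
```

```text
0.15 [ 0.19480649 -0.54061629  0.24760757] [-3.09338156e+00 -5.40210349e-01  9.18065555e-05] [-0.002 -0.003  0.003 -0.001  0.001  0.002] [-1.365  0.314  0.045  1.304 -0.     1.431]
  shift cm [ 46.09 -49.69  -0.16] turn [-0.001 -0.     0.001]
  shift cm [ 46.09 -49.69  -0.16] turn [ 0.000e+00 -2.000e-03 -3.141e+00]
```

View pics/w_med.png

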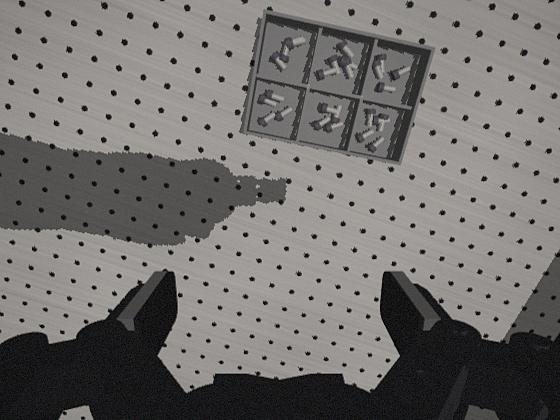

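The picture is unchanged (the move was refused: all keys are needed).

Request:
carry_out(
  plan=[
    {"dx": 33,"dy": -26.4,"dz": -0.3,"ax": 0,"ay": 0,"az": 0,"fingers": 8.5},
    {"dx": 33,"dy": -26.4,"dz": -0.3,"ax": 0,"ay": 0,"az": 0,"fingers": 8.5},
    {"dx": 33,"dy": -26.4,"dz": -0.3,"ax": 0,"ay": 0,"az": 0,"fingers": 8.5},
    {"dx": 33,"dy": -26.4,"dz": -0.3,"ax": 0,"ay": 0,"az": 0,"fingers": 8.5},
    {"dx": 33,"dy": -26.4,"dz": -0.3,"ax": 0,"ay": 0,"az": 0,"fingers": 8.5},
    {"dx": 33,"dy": -26.4,"dz": -0.3,"ax": 0,"ay": 0,"az": 0,"fingers": 8.5},
    {"dx": 33,"dy": -26.4,"dz": -0.3,"ax": 0,"ay": 0,"az": 0,"fingers": 8.5},
    {"dx": 33,"dy": -26.4,"dz": -0.3,"ax": 0,"ay": 0,"az": 0,"fingers": 8.5},
    {"dx": 33,"dy": -26.4,"dz": -0.3,"ax": 0,"ay": 0,"az": 0,"fingers": 8.5},
    {"dx": 33,"dy": -26.4,"dz": -0.3,"ax": 0,"ay": 0,"az": 0,"fingers": 8.5},
  ],
)

```text
clock: 1.2
ee_pos: [0.4168, -0.1782, 0.2513]
orientation: [-3.093, -0.548, -0.0]
force: [0.7, 0.1, -0.8]
gripper_width: 0.999
```

```bash
python3 -c "
from h import *
st=manip.read_state(); print(st['clock'],st['ee_pos'],st['orientation'],st['joint_velocities'].round(3),st['joint_pos'].round(3))
snap('wrist','w_med')
goto(.46,.083,.25,-1.226)
"
```

```text
1.2 [ 0.41684325 -0.17820797  0.25130904] [-3.09304197e+00 -5.48342006e-01 -4.52083520e-04] [-0.064  0.005  0.001 -0.004 -0.025 -0.042] [-0.582  0.077 -0.241  1.253  0.     2.209]
  shift cm [ 13.1  -23.18   0.12] turn [0.    0.    0.005]
  shift cm [ 13.1  -23.18   0.12] turn [-0.     0.    -3.137]
```

View pics/w_med.png

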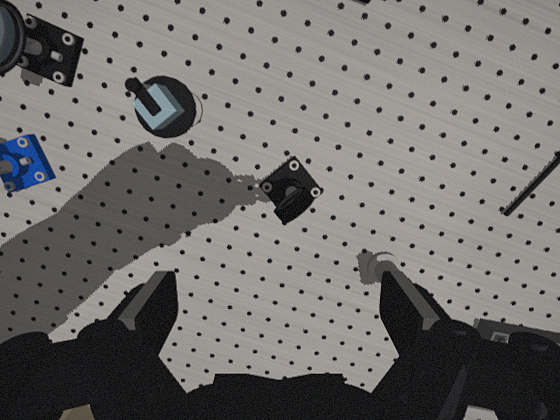

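Request:
carry_out(
  plan=[
    {"dx": 13.1,"dy": -23.2,"dz": 0,"ax": 0,"ay": 0,"az": 0,"fingers": 8.5},
    {"dx": 13.1,"dy": -23.2,"dz": 0,"ax": 0,"ay": 0,"az": 0,"fingers": 8.5},
    {"dx": 13.1,"dy": -23.2,"dz": 0,"ax": 0,"ay": 0,"az": 0,"fingers": 8.5},
    {"dx": 13.1,"dy": -23.2,"dz": 0,"ax": 0,"ay": 0,"az": 0,"fingers": 8.5},
    {"dx": 13.1,"dy": -23.2,"dz": 0,"ax": 0,"ay": 0,"az": 0,"fingers": 8.5},
    {"dx": 13.1,"dy": -23.2,"dz": 0,"ax": 0,"ay": 0,"az": 0,"fingers": 8.5},
    {"dx": 13.1,"dy": -23.2,"dz": 0,"ax": 0,"ay": 0,"az": 0,"fingers": 8.5},
  ],
)

```text
clock: 1.95
ee_pos: [0.4608, 0.0828, 0.251]
orientation: [3.094, 0.544, -0.0]
force: [-0.2, -1.5, -0.1]
gripper_width: 0.999
```

```bash
python3 -c "
from h import *
snap('wrist','w_lar')
goto(.44,.185,.25,-1.226)
m=cv2.imread('pics/w_med.png');cv2.imwrite('pics/w_med_c.png',cv2.resize(m[140:240,230:350],None,fx=5,fy=5,interpolation=2))
"
```

```text
shift cm [  1.58 -10.43   0.09] turn [0.001 0.001 0.002]
  shift cm [  1.58 -10.43   0.09] turn [-1.00e-03  1.00e-03 -3.14e+00]
```

View pics/w_lar.png

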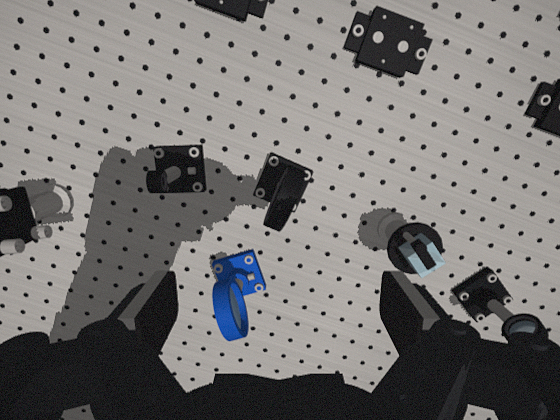

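View pics/w_med_c.png

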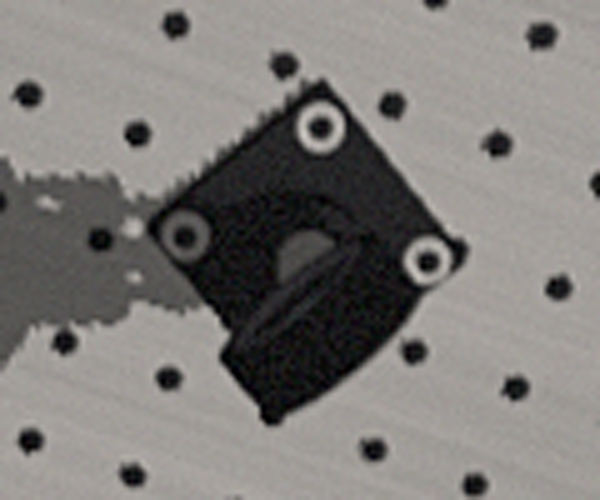

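Request:
carry_out(
  plan=[
    {"dx": 1.6,"dy": -10.4,"dz": 0,"ax": 0,"ay": 0,"az": 0,"fingers": 8.5},
    {"dx": 1.6,"dy": -10.4,"dz": 0,"ax": 0,"ay": 0,"az": 0,"fingers": 8.5},
    {"dx": 1.6,"dy": -10.4,"dz": 0,"ax": 0,"ay": 0,"az": 0,"fingers": 8.5},
    {"dx": 1.6,"dy": -10.4,"dz": 0,"ax": 0,"ay": 0,"az": 0,"fingers": 8.5},
    {"dx": 1.6,"dy": -10.4,"dz": 0,"ax": 0,"ay": 0,"az": 0,"fingers": 8.5},
  ],
)

```text
clock: 2.5
ee_pos: [0.4407, 0.1834, 0.2511]
orientation: [3.094, 0.537, -0.0]
force: [-0.1, -0.8, -0.3]
gripper_width: 0.993
```

```bash
python3 -c "
from h import *
snap('wrist','w_sma')
m=cv2.imread('pics/w_sma.png');cv2.imwrite('pics/w_sma_c.png',cv2.resize(m[140:240,230:350],None,fx=5,fy=5,interpolation=2))
m=cv2.imread('pics/w_lar.png');cv2.imwrite('pics/w_lar_c.png',cv2.resize(m[140:240,230:350],None,fx=5,fy=5,interpolation=2))
"
```

```text
(no output)
```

View pics/w_sma_c.png

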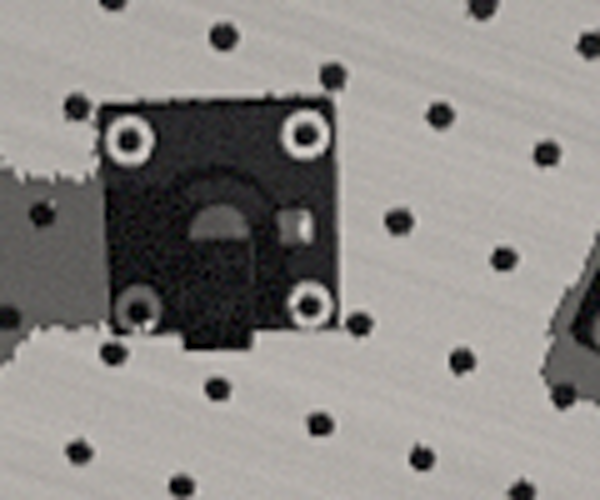

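View pics/w_lar_c.png

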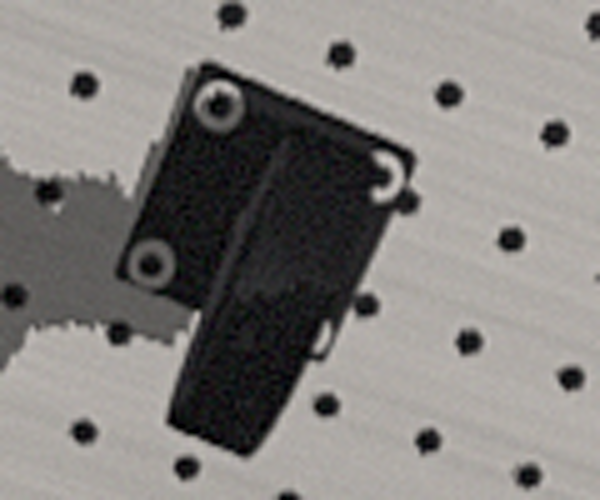

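View pics/w_sma.png

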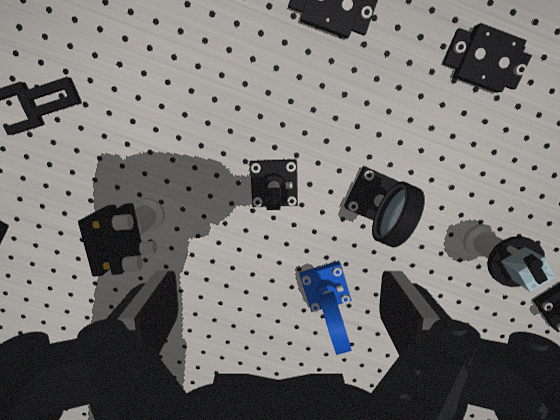

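```bash
cat >> h.py <<'E'
def crop2px(pts,x0=230,y0=140,f=5.):
    return np.array(pts,float)/f+np.array([x0,y0])-0.4
def ang(v): return np.degrees(np.arctan2(v[1],v[0]))
E
python3 - <<'E'
from h import *
s=load('w_sma');P=onz(s,crop2px([(130,140),(304,135),(138,309),(310,305)]),.012)
print('small',P.mean(0),ang(P[1]-P[0]),ang(P[3]-P[2]),ang(P[2]-P[0]),ang(P[3]-P[1]),[np.linalg.norm(P[a]-P[b]) for a,b in ((0,1),(2,3),(0,2),(1,3))])
s=load('w_lar');P=onz(s,crop2px([(218,105),(385,177),(151,264)]),.012)
print('large',(P[1]+P[2])/2,ang(P[1]-P[0]),ang(P[2]-P[0]),np.linalg.norm(P[1]-P[0]),np.linalg.norm(P[2]-P[0]))
s=load('w_med');P=onz(s,crop2px([(320,127),(428,262),(185,237)]),.012)
print('med',(P[1]+P[2])/2,ang(P[1]-P[0]),ang(P[2]-P[0]),np.linalg.norm(P[1]-P[0]),np.linalg.norm(P[2]-P[0]))
E
```

```text
small [0.43869528 0.18923037 0.012     ] -68.61154528539817 -68.89246892195662 -158.5850852203692 -157.6780330108305 [np.float64(0.03696117934395448), np.float64(0.037549500563120036), np.float64(0.036941130835487945), np.float64(0.037130161080681325)]
large [0.46264495 0.07950716 0.012     ] -93.24661956739934 176.8696461718806 0.03875662369531259 0.03728163193101326
med [ 0.41585156 -0.1915494   0.012     ] -120.71394964826759 149.58644790405052 0.03765797113812507 0.037342787926844805
```

```bash
python3 -c "
from h import *
goto(.4387,.1892,.25,np.radians(21.7))"
```

```text
shift cm [ 0.   -0.63  0.12] turn [ 0.000e+00  1.000e-03 -1.607e+00]
  shift cm [ 0.   -0.63  0.12] turn [ 1.000e-03 -0.000e+00  1.535e+00]
```

Request:
carry_out(
  plan=[
    {"dx": 0,"dy": -0.6,"dz": 0.1,"ax": 0,"ay": 0,"az": -1.4,"fingers": 8.5},
    {"dx": 0,"dy": -0.6,"dz": 0.1,"ax": 0,"ay": 0,"az": -1.4,"fingers": 8.5},
    {"dx": 0,"dy": -0.6,"dz": 0.1,"ax": 0,"ay": 0,"az": -1.4,"fingers": 8.5},
    {"dx": 0,"dy": -0.6,"dz": 0.1,"ax": 0,"ay": 0,"az": -1.4,"fingers": 8.5},
    {"dx": 0,"dy": -0.6,"dz": 0.1,"ax": 0,"ay": 0,"az": -1.4,"fingers": 8.5},
    {"dx": 0,"dy": -0.6,"dz": 0.1,"ax": 0,"ay": 0,"az": -1.4,"fingers": 8.5},
    {"dx": 0,"dy": -0.6,"dz": 0.1,"ax": 0,"ay": 0,"az": -1.4,"fingers": 8.5},
    {"dx": 0,"dy": -0.6,"dz": 0.1,"ax": 0,"ay": 0,"az": -1.4,"fingers": 8.5},
    {"dx": 0,"dy": -0.6,"dz": 0.1,"ax": 0,"ay": 0,"az": -1.4,"fingers": 8.5},
    {"dx": 0,"dy": -0.6,"dz": 0.1,"ax": 0,"ay": 0,"az": -1.4,"fingers": 8.5},
  ],
)

```text
clock: 3.55
ee_pos: [0.4389, 0.1889, 0.2503]
orientation: [2.017, 2.408, -0.0]
force: [0.1, -0.1, -0.4]
gripper_width: 0.993
```

```bash
python3 -c "
from h import *
goto(.4387,.1892,.25,np.radians(21.7)); st=manip.read_state();print(st['joint_velocities'].round(3),st['joint_pos'].round(3))"
```

```text
shift cm [ 0.03 -0.01  0.03] turn [-0.     0.    -0.203]
  shift cm [ 0.03 -0.01  0.03] turn [1.000e-03 0.000e+00 2.939e+00]
[-0.001 -0.    -0.001  0.001 -0.001 -0.43 ] [ 0.239  0.125 -0.19   1.257 -0.     1.633]
```

Request:
carry_out(
  plan=[
    {"dx": 0,"dy": 0,"dz": 0,"ax": 0,"ay": 0,"az": -0.205,"fingers": 5},
    {"dx": 0,"dy": 0,"dz": 0,"ax": 0,"ay": 0,"az": -0.205,"fingers": 5},
    {"dx": 0,"dy": 0,"dz": 0,"ax": 0,"ay": 0,"az": -0.205,"fingers": 5},
    {"dx": 0,"dy": 0,"dz": 0,"ax": 0,"ay": 0,"az": -0.205,"fingers": 5},
  ],
)

```text
clock: 3.95
ee_pos: [0.4387, 0.1896, 0.2503]
orientation: [1.767, 2.598, -0.0]
force: [-0.7, -0.2, -0.0]
gripper_width: 0.585
```

```bash
python3 -c "
from h import *
s=snap('wrist','w_sma2')
goto(.4387,.1892,.25,np.radians(21.7)); st=manip.read_state();print(st['joint_velocities'].round(3),st['gripper_width'],st['ee_pos'])
m=s['color'];cv2.imwrite('pics/w_sma2_c.png',cv2.resize(m[140:240,220:340],None,fx=5,fy=5,interpolation=2))
cv2.imwrite('pics/w_sma2_f.png',m)"
```

```text
shift cm [-0.06 -0.01  0.03] turn [-0.     0.    -0.002]
  shift cm [-0.06 -0.01  0.03] turn [0.   0.   3.14]
[ 0.007  0.001 -0.001  0.001  0.002 -0.003] 0.5818562806638229 [0.43858562 0.18982121 0.25027074]
```

View pics/w_sma2_c.png

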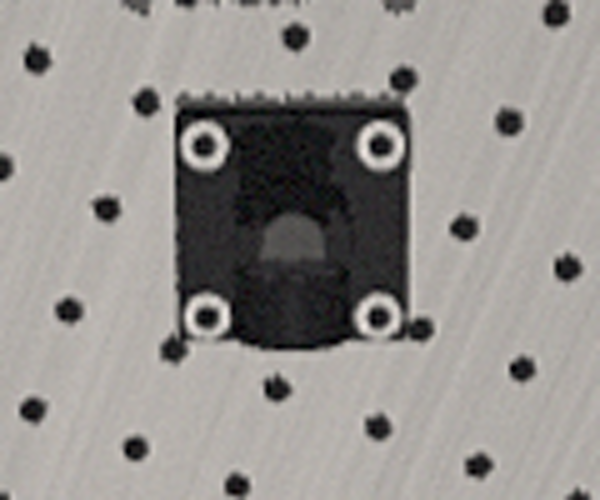

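View pics/w_sma2.png

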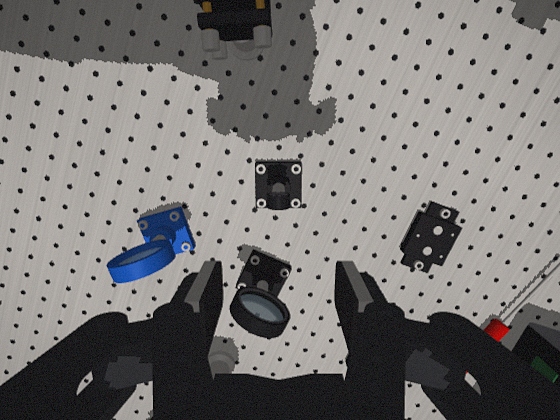

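```bash
cat >> h.py <<'E'
def intool(P):
    st=manip.read_state(); r=R.from_rotvec(st['orientation']); return r.inv().apply(np.atleast_2d(P)-st['ee_pos'])*100
E
python3 -c "
from h import *
s=load('w_sma2');P=onz(s,crop2px([(204,146),(381,146),(207,317),(379,317)],220),.012)
print(P.mean(0),intool(P.mean(0)),ang(P[1]-P[0]),ang(P[3]-P[2]),ang(P[2]-P[0])+90,ang(P[3]-P[1])+90)"
```

```text
[0.43975533 0.18877659 0.012     ] [[-0.1344107   0.07172326 23.82710261]] 21.60897246150451 21.602000382545363 21.796810702656643 21.754957095187052
```

Request:
carry_out(
  plan=[
    {"dx": -0.1,"dy": 0.05,"dz": 4,"ax": 0,"ay": 0,"az": 0,"fingers": 5},
    {"dx": -0.1,"dy": 0.05,"dz": 8,"ax": 0,"ay": 0,"az": 0,"fingers": 5},
    {"dx": -0.1,"dy": 0.05,"dz": 12,"ax": 0,"ay": 0,"az": 0,"fingers": 5},
    {"dx": -0.1,"dy": 0.05,"dz": 15,"ax": 0,"ay": 0,"az": 0,"fingers": 5},
    {"dx": -0.1,"dy": 0.05,"dz": 17,"ax": 0,"ay": 0,"az": 0,"fingers": 5},
    {"dx": -0.1,"dy": 0.05,"dz": 17.2,"ax": 0,"ay": 0,"az": 0,"fingers": 5},
    {"dx": -0.1,"dy": 0.05,"dz": 17.2,"ax": 0,"ay": 0,"az": 0,"fingers": 3},
    {"dx": -0.1,"dy": 0.05,"dz": 17.2,"ax": 0,"ay": 0,"az": 0,"fingers": 3},
  ],
)

```text
clock: 4.8
ee_pos: [0.4402, 0.1902, 0.0796]
orientation: [1.762, 2.599, 0.002]
force: [0.7, -0.1, 0.2]
gripper_width: 0.351
```

Request:
carry_out(
  plan=[
    {"dx": 0,"dy": 0,"dz": 0,"ax": 0,"ay": 0,"az": 0,"fingers": 1.5},
    {"dx": 0,"dy": 0,"dz": 0,"ax": 0,"ay": 0,"az": 0,"fingers": 1},
    {"dx": 0,"dy": 0,"dz": 0,"ax": 0,"ay": 0,"az": 0,"fingers": 1},
    {"dx": 0,"dy": 0,"dz": 0,"ax": 0,"ay": 0,"az": 0,"fingers": 1},
  ],
)

```text
clock: 5.2
ee_pos: [0.4401, 0.1902, 0.0798]
orientation: [1.761, 2.599, 0.003]
force: [-1.3, -1.5, 6.4]
gripper_width: 0.203
```

```bash
python3 -c "
from h import *
s=snap('wrist','w_sg')
st=manip.read_state();print(st['joint_velocities'].round(3),st['gripper_width'],st['ee_pos'],st['force'])"
```

```text
[ 0.001 -0.002 -0.002  0.001 -0.     0.001] 0.2076750757643764 [0.44011519 0.19020597 0.07980996] [-1.9050663  -0.75618777  5.92833913]
```

View pics/w_sg.png

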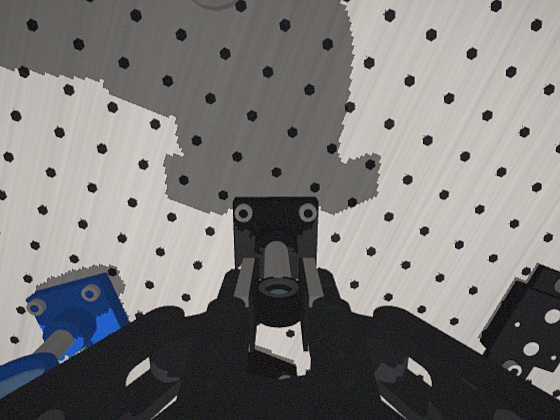

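Request:
carry_out(
  plan=[
    {"dx": 0,"dy": 0,"dz": -0.5,"ax": 0,"ay": 0,"az": 0,"fingers": 1},
    {"dx": 0,"dy": 0,"dz": -1,"ax": 0,"ay": 0,"az": 0,"fingers": 1},
    {"dx": 0,"dy": 0,"dz": -1.5,"ax": 0,"ay": 0,"az": 0,"fingers": 1},
    {"dx": 0,"dy": 0,"dz": -2,"ax": 0,"ay": 0,"az": 0,"fingers": 1},
    {"dx": 0,"dy": 0,"dz": -2,"ax": 0,"ay": 0,"az": 0,"fingers": 1},
  ],
)

```text
clock: 5.75
ee_pos: [0.4397, 0.1902, 0.0991]
orientation: [1.761, 2.6, 0.002]
force: [1.5, 0.5, -3.5]
gripper_width: 0.205
```

```bash
python3 -c "
from h import *
s=snap('wrist','w_sg2');snap('side','s_sg2')
m=cv2.imread('pics/s_sg2.png');cv2.imwrite('pics/s_sg2c.png',cv2.resize(m[180:310,220:350],None,fx=4.5,fy=4.5,interpolation=2))
st=manip.read_state();print(st['joint_velocities'].round(3),st['gripper_width'],st['ee_pos'],st['force'])"
```

```text
[-0.001  0.004 -0.005 -0.003  0.     0.001] 0.21048501364753994 [0.43918553 0.19006795 0.09836504] [ 0.3521864   0.46244342 -2.36346352]
```

View pics/w_sg2.png

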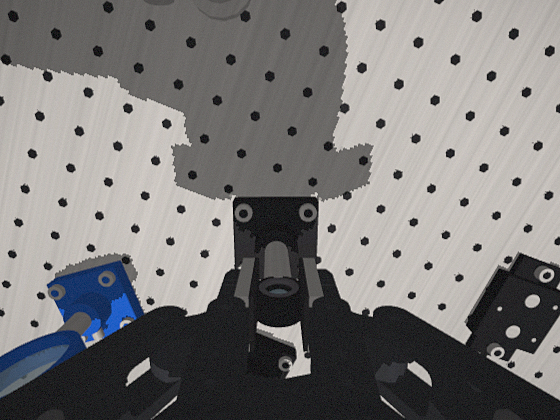

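View pics/s_sg2c.png

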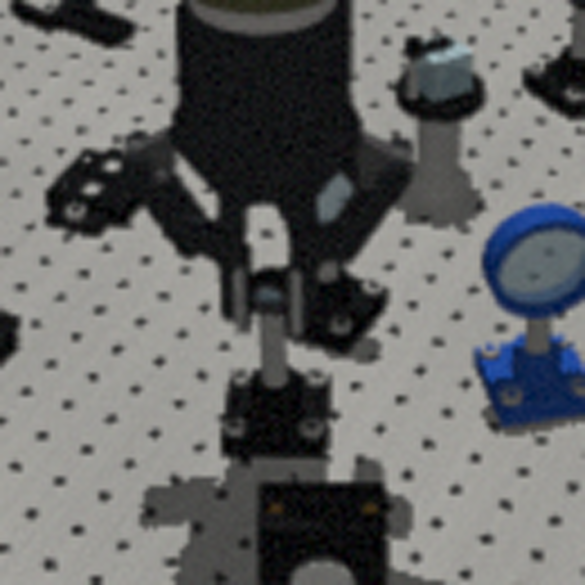

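```bash
python3 -c "
from h import *
goto(.623,.11,.22,np.radians(1.7))"
```

```text
shift cm [-14.26  14.1  -12.16] turn [0.   0.   0.35]
  shift cm [-14.26  14.1  -12.16] turn [-0.     0.    -2.791]
```

Request:
carry_out(
  plan=[
    {"dx": 0,"dy": 0,"dz": -4,"ax": 0,"ay": 0,"az": 0,"fingers": 1},
    {"dx": 0,"dy": 0,"dz": -8,"ax": 0,"ay": 0,"az": 0.05,"fingers": 1},
    {"dx": -2,"dy": 2,"dz": -11,"ax": 0,"ay": 0,"az": 0.12,"fingers": 1},
    {"dx": -4,"dy": 4,"dz": -12.1,"ax": 0,"ay": 0,"az": 0.2,"fingers": 1},
    {"dx": -7,"dy": 7,"dz": -12.1,"ax": 0,"ay": 0,"az": 0.28,"fingers": 1},
    {"dx": -10,"dy": 10,"dz": -12.1,"ax": 0,"ay": 0,"az": 0.35,"fingers": 1},
    {"dx": -12.5,"dy": 12.5,"dz": -12.1,"ax": 0,"ay": 0,"az": 0.35,"fingers": 1},
    {"dx": -14,"dy": 13.9,"dz": -12.1,"ax": 0,"ay": 0,"az": 0.35,"fingers": 1},
    {"dx": -14.3,"dy": 14.1,"dz": -12.1,"ax": 0,"ay": 0,"az": 0.35,"fingers": 1},
    {"dx": -14.3,"dy": 14.1,"dz": -12.1,"ax": 0,"ay": 0,"az": 0.35,"fingers": 1},
  ],
)

```text
clock: 6.85
ee_pos: [0.6228, 0.1092, 0.2181]
orientation: [-2.188, -2.252, 0.002]
force: [0.3, 0.3, -1.7]
gripper_width: 0.212
```

```bash
python3 -c "
from h import *
s=snap('wrist','w_ba')
st=manip.read_state();print(st['joint_velocities'].round(3),st['gripper_width'],st['ee_pos'],st['force'])
cv2.imwrite('pics/w_ba_c.png',cv2.resize(s['color'][60:260,180:380],None,fx=3,fy=3,interpolation=2))"
```

```text
[ 0.012 -0.02  -0.014  0.001 -0.    -0.   ] 0.2035314873390325 [0.62214632 0.10970448 0.21850188] [-0.41001638 -0.44989427 -3.17251461]
```

View pics/w_ba.png

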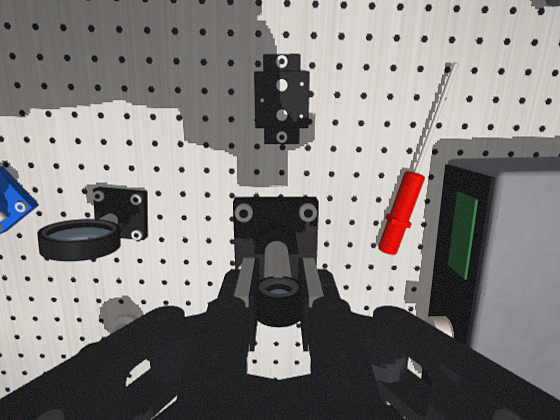

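View pics/w_ba_c.png

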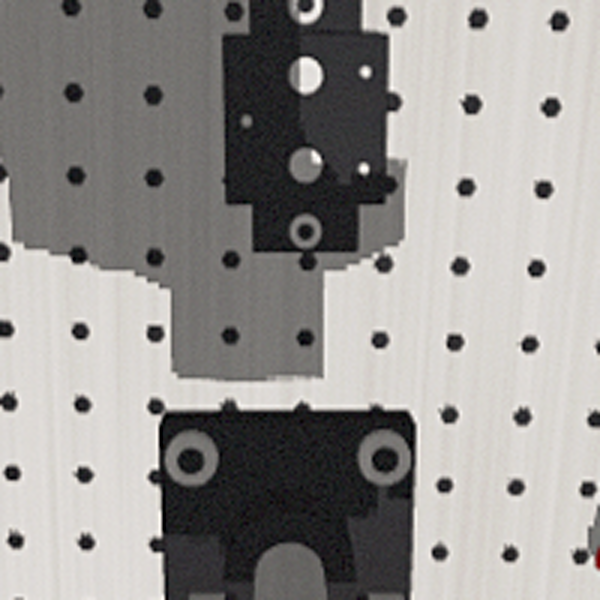

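```bash
cat >> h.py <<'E'
def px(p,x0,y0,f):
    return (np.array(p,float)+.5)/f-.5+np.array([x0,y0])
E
python3 - <<'E'
from h import *
s=load('w_ba');st=manip.read_state()
D=onz(s,px([(306,75),(305,165)],180,60,3),.012);C=onz(s,px([(223,33),(387,33),(386,203),(225,203)],180,60,3),.012)
L=onz(s,px([(306,8),(305,232)],180,60,3),.006)
print('discs',D.mean(0),ang(D[0]-D[1]),np.linalg.norm(D[0]-D[1]),'corners',C.mean(0),[round(float(np.linalg.norm(C[i]-C[i-1])),4) for i in range(4)],'lug',L.mean(0),ang(L[0]-L[1]),np.linalg.norm(L[0]-L[1]))
zt=st['ee_pos'][2]-.0678
H=onz(s,px([(192,460),(385,459)],180,60,3),zt)
r=R.from_rotvec(st['orientation'])
print('held',intool(H),np.linalg.norm(H[0]-H[1]),ang(H[1]-H[0]),'tool y',ang(r.as_matrix()[:,1]))
hc=H.mean(0)-r.as_matrix()[:,0]*.0186
print('held foot centre',hc,intool(hc))
g=load('w_sg');
E
```

```text
discs [0.62298987 0.195113   0.012     ] 91.20644980945488 0.026094591909279402 corners [0.62290862 0.1953084  0.012     ] [0.0493, 0.049, 0.0493, 0.0502] lug [0.62305175 0.19458286 0.006     ] 91.60764313145852 0.06616087212310134
held [[ 1.66210653 -1.94587296  6.78446749]
 [ 1.68442207  1.81295048  6.77639898]] 0.03758898342316631 2.0557041891460557 tool y 1.7155731834869457
held foot centre [0.62139204 0.10782484 0.15069882] [[-0.1867357  -0.06646124  6.78043324]]
```

Request:
carry_out(
  plan=[
    {"dx": 3,"dy": 0.15,"dz": 0,"ax": 0,"ay": 0,"az": 0.008,"fingers": 1},
    {"dx": 6,"dy": 0.3,"dz": 0,"ax": 0,"ay": 0,"az": 0.008,"fingers": 1},
    {"dx": 8,"dy": 0.4,"dz": 1,"ax": 0,"ay": 0,"az": 0.008,"fingers": 1},
    {"dx": 8.73,"dy": 0.42,"dz": 3,"ax": 0,"ay": 0,"az": 0.008,"fingers": 1},
    {"dx": 8.73,"dy": 0.42,"dz": 6,"ax": 0,"ay": 0,"az": 0.008,"fingers": 1},
    {"dx": 8.73,"dy": 0.42,"dz": 8.5,"ax": 0,"ay": 0,"az": 0.008,"fingers": 1},
    {"dx": 8.73,"dy": 0.42,"dz": 9.8,"ax": 0,"ay": 0,"az": 0.008,"fingers": 1},
    {"dx": 8.73,"dy": 0.42,"dz": 10.2,"ax": 0,"ay": 0,"az": 0.008,"fingers": 1},
    {"dx": 8.73,"dy": 0.42,"dz": 10.2,"ax": 0,"ay": 0,"az": 0.008,"fingers": 1},
    {"dx": 8.73,"dy": 0.42,"dz": 10.2,"ax": 0,"ay": 0,"az": 0.008,"fingers": 1},
  ],
)

```text
clock: 7.9
ee_pos: [0.6254, 0.1971, 0.1189]
orientation: [2.196, 2.245, 0.003]
force: [-0.3, 0.6, -1.6]
gripper_width: 0.204
```

```bash
python3 -c "
from h import *
s=snap('wrist','w_bb')
st=manip.read_state();print(st['joint_velocities'].round(3),st['gripper_width'],st['ee_pos'],st['force'])
r=R.from_rotvec(st['orientation']);print(ang(r.as_matrix()[:,1]))
cv2.imwrite('pics/w_bb_c.png',cv2.resize(s['color'][120:320,180:380],None,fx=3,fy=3,interpolation=2))"
```

```text
[-0.001  0.001  0.003 -0.003 -0.    -0.001] 0.20461544356487385 [0.62564843 0.19708274 0.11905649] [-0.01682128  0.6415231  -2.33738217]
1.255792325938982
```

View pics/w_bb_c.png

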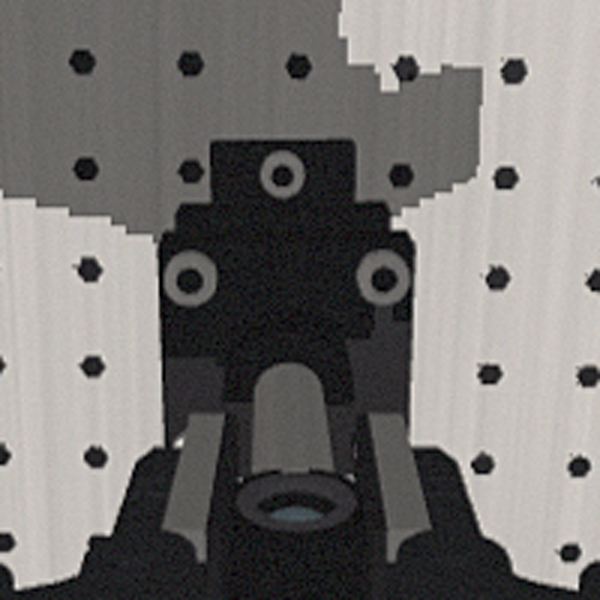

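Run:
```python
from h import *
s=load('w_bb');st=manip.read_state();r=R.from_rotvec(st['orientation']).as_matrix()
print(st['ee_pos'])
H=onz(s,px([(189.5,278),(383.5,277)],180,120,3),st['ee_pos'][2]-.0678)
hc=H.mean(0)-r[:,0]*.0188
L=onz(s,px([(283,175)],180,120,3),.006)[0]
Lc=onz(s,px([(211,142),(355,142)],180,120,3),.008)
T=onz(s,px([(177,206),(389,206)],180,120,3),.012)
print('held',hc,ang(H[1]-H[0]),'lug',L,'lugcorner',Lc,ang(Lc[1]-Lc[0]),'topedge',T.mean(0),np.linalg.norm(T[1]-T[0]),ang(T[1]-T[0]))
bd=np.array([np.cos(np.radians(91.5)),np.sin(np.radians(91.5)),0])
print('base centre from lug',L-bd*.033, T.mean(0)-bd*.025)
```

```text
[0.62564843 0.19708274 0.11905649]
held [0.62391339 0.19595475 0.05124941] 1.5731973173031673 lug [0.62218839 0.22698483 0.006     ] lugcorner [[0.60552255 0.23460841 0.008     ]
 [0.63858265 0.23535525 0.008     ]] 1.2941111524680884 topedge [0.62236912 0.22084674 0.012     ] 0.04869542460373021 1.2813860360369445
base centre from lug [0.62305223 0.19399614 0.006     ] [0.62302354 0.19585531 0.012     ]
```

Request:
carry_out(
  plan=[
    {"dx": -0.06,"dy": -0.1,"dz": 0.8,"ax": 0,"ay": 0,"az": 0.003,"fingers": 1},
    {"dx": -0.06,"dy": -0.1,"dz": 1.6,"ax": 0,"ay": 0,"az": 0.003,"fingers": 1},
    {"dx": -0.06,"dy": -0.1,"dz": 2.1,"ax": 0,"ay": 0,"az": 0.003,"fingers": 1},
    {"dx": -0.06,"dy": -0.1,"dz": 2.4,"ax": 0,"ay": 0,"az": 0.003,"fingers": 1},
    {"dx": -0.06,"dy": -0.1,"dz": 2.5,"ax": 0,"ay": 0,"az": 0.003,"fingers": 1},
    {"dx": -0.06,"dy": -0.1,"dz": 2.5,"ax": 0,"ay": 0,"az": 0.003,"fingers": 1},
  ],
)

```text
clock: 8.55
ee_pos: [0.6237, 0.1963, 0.0922]
orientation: [2.2, 2.242, -0.0]
force: [-0.4, -0.0, -1.7]
gripper_width: 0.206
```

```bash
python3 -c "
from h import *
s=snap('wrist','w_bc')
st=manip.read_state();print(st['gripper_width'],st['ee_pos'],st['force'])
cv2.imwrite('pics/w_bc_c.png',cv2.resize(s['color'][120:320,180:380],None,fx=3,fy=3,interpolation=2))"
```

```text
0.2052789361879961 [0.62387427 0.19633602 0.09230701] [-0.13315462  0.03396507 -2.50847958]
```

View pics/w_bc_c.png

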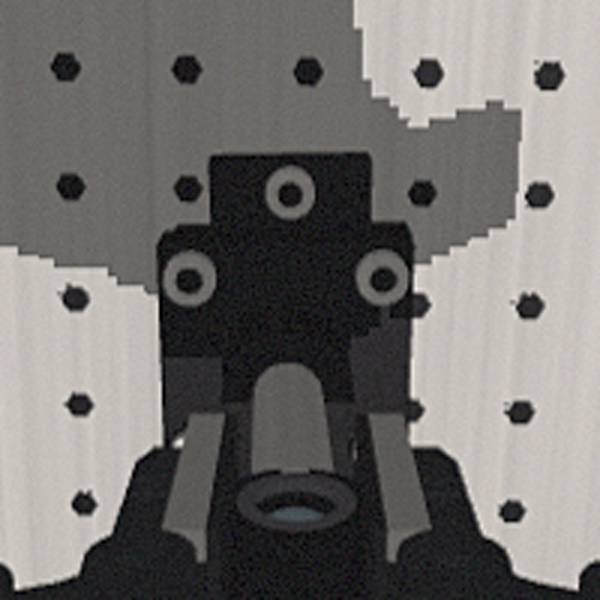

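```bash
cat > pl.py <<'E'
from h import *
def rel(f,held,lug,x0,y0,k,hz=.0678,lugz=.006):
    s=load(f);st=manip.read_state();r=R.from_rotvec(st['orientation']).as_matrix()
    H=onz(s,px(held,x0,y0,k),st['ee_pos'][2]-hz);hc=H.mean(0)-r[:,0]*.0188
    L=onz(s,px([lug],x0,y0,k),lugz)[0]; b=np.array([np.cos(np.radians(91.4)),np.sin(np.radians(91.4)),0])
    bc=L-b*.033
    print('held',hc.round(4),'ang',ang(H[1]-H[0]),'base(lug)',bc.round(4),'tool shift cm',((bc-hc)@r*100).round(3))
E
python3 - <<'E'
from pl import *
rel('w_bc',[(189.5,279),(383,278)],(290.5,194),180,120,3)
E
```

```text
held [0.622  0.1949 0.0245] ang 1.4375086380634572 base(lug) [0.6229 0.1938 0.006 ] tool shift cm [-0.107  0.093  1.851]
```

Request:
carry_out(
  plan=[
    {"dx": -0.02,"dy": 0.05,"dz": -0.1,"ax": 0,"ay": 0,"az": 0,"fingers": 1},
    {"dx": -0.02,"dy": 0.09,"dz": -0.1,"ax": 0,"ay": 0,"az": 0,"fingers": 1},
    {"dx": -0.02,"dy": 0.09,"dz": -0.05,"ax": 0,"ay": 0,"az": 0,"fingers": 1},
    {"dx": -0.02,"dy": 0.09,"dz": 0,"ax": 0,"ay": 0,"az": 0,"fingers": 1},
    {"dx": -0.02,"dy": 0.09,"dz": 0.03,"ax": 0,"ay": 0,"az": 0,"fingers": 1},
    {"dx": -0.02,"dy": 0.09,"dz": 0.03,"ax": 0,"ay": 0,"az": 0,"fingers": 1},
  ],
)

```text
clock: 9.2
ee_pos: [0.6246, 0.1961, 0.0921]
orientation: [2.2, 2.242, 0.0]
force: [-0.5, -0.7, -0.7]
gripper_width: 0.209
```

```bash
python3 -c "
from h import *
s=snap('wrist','w_bd')
st=manip.read_state();print(st['gripper_width'],st['ee_pos'],st['force'])
cv2.imwrite('pics/w_bd_c.png',cv2.resize(s['color'][120:320,180:380],None,fx=3,fy=3,interpolation=2))"
```

```text
0.20237681779643996 [0.62459594 0.19613525 0.09211747] [ 0.19431606 -0.23438734 -0.66581474]
```

View pics/w_bd_c.png

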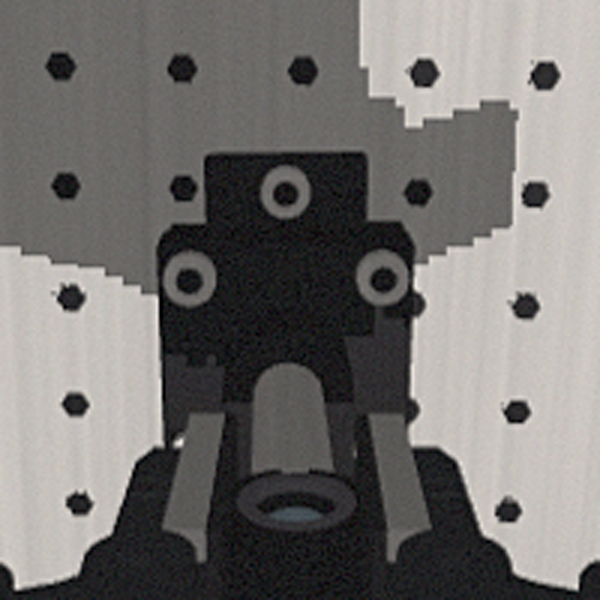

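Request:
carry_out(
  plan=[
    {"dx": 0,"dy": 0,"dz": 0.04,"ax": 0,"ay": 0,"az": 0,"fingers": 1},
    {"dx": 0,"dy": 0,"dz": 0.06,"ax": 0,"ay": 0,"az": 0,"fingers": 1},
    {"dx": 0,"dy": 0,"dz": 0.06,"ax": 0,"ay": 0,"az": 0,"fingers": 1},
  ],
)

```text
clock: 9.55
ee_pos: [0.6246, 0.1962, 0.092]
orientation: [2.2, 2.242, 0.001]
force: [-2.5, -1.9, 4.8]
gripper_width: 0.203
```

Solid contact (+5 N). Release.

Request:
carry_out(
  plan=[
    {"dx": 0,"dy": 0,"dz": 0.05,"ax": 0,"ay": 0,"az": 0,"fingers": 2.2},
    {"dx": 0,"dy": 0,"dz": 0.05,"ax": 0,"ay": 0,"az": 0,"fingers": 3},
    {"dx": 0,"dy": 0,"dz": 0.05,"ax": 0,"ay": 0,"az": 0,"fingers": 5},
    {"dx": 0,"dy": 0,"dz": 0.05,"ax": 0,"ay": 0,"az": 0,"fingers": 5},
    {"dx": 0,"dy": 0,"dz": 0.05,"ax": 0,"ay": 0,"az": 0,"fingers": 5},
  ],
)

```text
clock: 10.05
ee_pos: [0.6247, 0.1961, 0.0907]
orientation: [2.2, 2.242, -0.0]
force: [0.4, -0.3, 0.8]
gripper_width: 0.584
```

Request:
carry_out(
  plan=[
    {"dx": 0,"dy": 0,"dz": -2,"ax": 0,"ay": 0,"az": 0,"fingers": 5},
    {"dx": 0,"dy": 0,"dz": -6,"ax": 0,"ay": 0,"az": 0,"fingers": 5},
    {"dx": 0,"dy": 0,"dz": -10,"ax": 0,"ay": 0,"az": 0,"fingers": 5},
    {"dx": 0,"dy": 0,"dz": -14,"ax": 0,"ay": 0,"az": 0,"fingers": 5},
    {"dx": 0,"dy": 0,"dz": -15.8,"ax": 0,"ay": 0,"az": 0,"fingers": 5},
    {"dx": 0,"dy": 0,"dz": -15.8,"ax": 0,"ay": 0,"az": 0,"fingers": 5},
  ],
)

```text
clock: 10.65
ee_pos: [0.6264, 0.1965, 0.253]
orientation: [2.197, 2.239, 0.009]
force: [-0.2, 0.1, -0.2]
gripper_width: 0.587
```

```bash
python3 -c "
from h import *
s=snap('wrist','w_be')
st=manip.read_state();print(st['gripper_width'],st['ee_pos'],st['force'],st['joint_pos'].round(3))
goto(.4158,-.1915,.25,np.radians(149.6-180))
cv2.imwrite('pics/w_be_c.png',cv2.resize(s['color'][120:240,220:340],None,fx=5,fy=5,interpolation=2))"
```

```text
0.5874284673235649 [0.62550782 0.19632176 0.25045003] [-0.23605425 -0.20766617  0.14665632] [ 0.182  0.473  0.289  1.383 -0.     1.734]
  shift cm [-38.38 -21.7   -0.05] turn [ 0.003 -0.001  0.55 ]
  shift cm [-38.38 -21.7   -0.05] turn [ 2.000e-03  4.000e-03 -2.592e+00]
```

View pics/w_be_c.png

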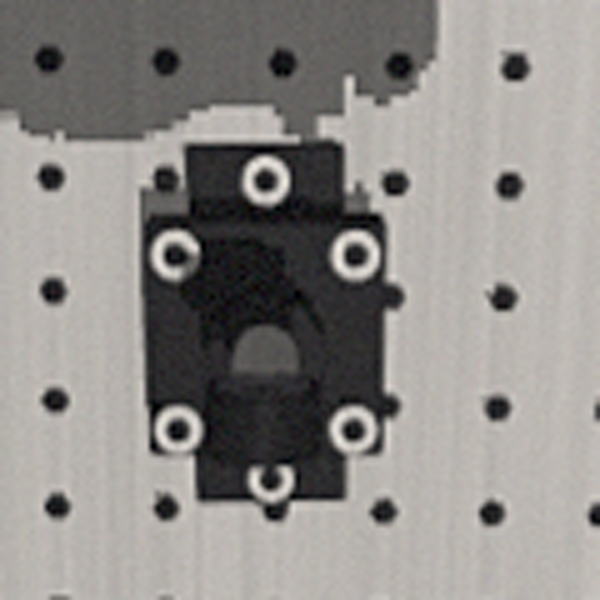

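Run:
```python
from h import *
s=load('w_be')
F=onz(s,px([(175,255),(355,255),(178,430),(354,430)],220,120,5),.024);L=onz(s,px([(265,180),(270.5,480)],220,120,5),.007)
C=onz(s,px([(187,145),(343,143),(345,498),(198,498)],220,120,5),.007)
print(F.mean(0),ang(F[1]-F[0]),ang(F[3]-F[2]),ang(F[0]-F[2])-90,ang(F[1]-F[3])-90)
print(L.mean(0),ang(L[0]-L[1])-90,np.linalg.norm(L[0]-L[1]),C.mean(0),[np.linalg.norm(C[i]-C[i-1]) for i in range(4)])
```

```text
[0.622486   0.19527353 0.024     ] 1.0772492510949514 1.0272085754258446 1.0429028016376805 1.3849270230025752
[0.62287838 0.19406008 0.007     ] 1.9469952463859812 0.0669246194249894 [0.62297174 0.19575061 0.007     ] [np.float64(0.07852090691208535), np.float64(0.03324574611633343), np.float64(0.07899818483377068), np.float64(0.03317440907478669)]
```

Request:
carry_out(
  plan=[
    {"dx": -38.4,"dy": -21.7,"dz": 0,"ax": 0,"ay": 0,"az": 0.55,"fingers": 6.5},
    {"dx": -38.4,"dy": -21.7,"dz": 0,"ax": 0,"ay": 0,"az": 0.55,"fingers": 6.5},
    {"dx": -38.4,"dy": -21.7,"dz": 0,"ax": 0,"ay": 0,"az": 0.55,"fingers": 6.5},
    {"dx": -38.4,"dy": -21.7,"dz": 0,"ax": 0,"ay": 0,"az": 0.55,"fingers": 6.5},
    {"dx": -38.4,"dy": -21.7,"dz": 0,"ax": 0,"ay": 0,"az": 0.55,"fingers": 6.5},
    {"dx": -38.4,"dy": -21.7,"dz": 0,"ax": 0,"ay": 0,"az": 0.55,"fingers": 6.5},
    {"dx": -38.4,"dy": -21.7,"dz": 0,"ax": 0,"ay": 0,"az": 0.55,"fingers": 6.5},
    {"dx": -38.4,"dy": -21.7,"dz": 0,"ax": 0,"ay": 0,"az": 0.55,"fingers": 6.5},
    {"dx": -38.4,"dy": -21.7,"dz": 0,"ax": 0,"ay": 0,"az": 0.55,"fingers": 6.5},
    {"dx": -38.4,"dy": -21.7,"dz": 0,"ax": 0,"ay": 0,"az": 0.55,"fingers": 6.5},
  ],
)

```text
clock: 11.7
ee_pos: [0.4121, -0.1951, 0.247]
orientation: [-2.73, -1.55, 0.004]
force: [0.3, 2.0, -0.2]
gripper_width: 0.759
```

Request:
carry_out(
  plan=[
    {"dx": 0,"dy": 0,"dz": 0,"ax": 0,"ay": 0,"az": 0,"fingers": 6.5},
    {"dx": 0,"dy": 0,"dz": 0,"ax": 0,"ay": 0,"az": 0,"fingers": 6.5},
  ],
)

```text
clock: 11.9
ee_pos: [0.4147, -0.191, 0.2479]
orientation: [-2.724, -1.561, 0.001]
force: [-0.1, -0.5, 0.5]
gripper_width: 0.758
```

```bash
python3 -c "
from h import *
s=snap('wrist','w_m2')
goto(.4158,-.1915,.25,np.radians(149.6-180))
st=manip.read_state();print(st['gripper_width'],st['ee_pos'],st['force'],st['joint_pos'].round(3))
cv2.imwrite('pics/w_m2_c.png',cv2.resize(s['color'][140:260,220:340],None,fx=5,fy=5,interpolation=2))"
```

```text
shift cm [-0.02  0.1  -0.19] turn [-0.001 -0.     0.001]
  shift cm [-0.02  0.1  -0.19] turn [ 1.00e-03 -2.00e-03 -3.14e+00]
0.7601807869120141 [ 0.41499525 -0.19079415  0.24810579] [-0.26962933  0.51025881  0.01654165] [-0.607  0.086 -0.239  1.247  0.     1.493]
```

View pics/w_m2_c.png

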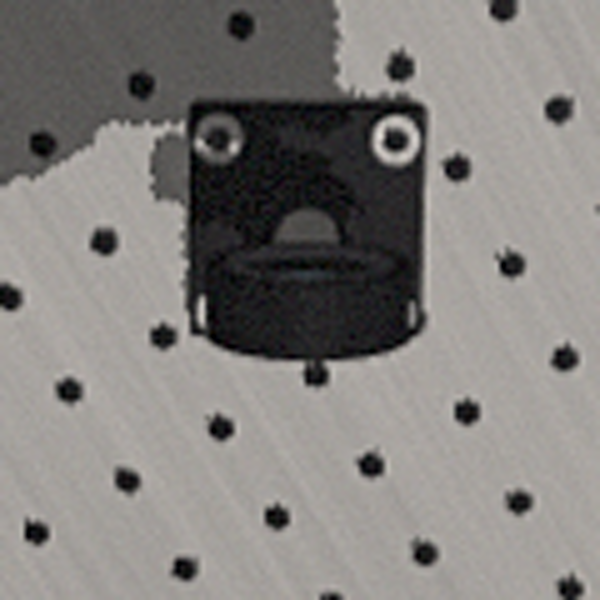

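View pics/w_m2.png

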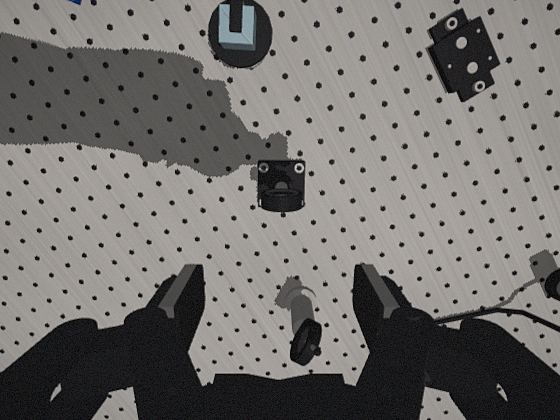

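```bash
python3 -c "
from h import *
s=load('w_m2');st=manip.read_state();r=R.from_rotvec(st['orientation']).as_matrix()
P=onz(s,px([(218,138),(396,140)],220,140,5),.012)
c=P.mean(0)-r[:,0]*.0188
print(c,intool(c),ang(P[1]-P[0]),ang(r[:,1]),np.linalg.norm(P[1]-P[0]))"
```

```text
[ 0.41671251 -0.1912055   0.01199381] [[ 0.04344874  0.20346846 23.61094206]] -30.964950387228292 -30.333249964025494 0.03746300170915253
```

Request:
carry_out(
  plan=[
    {"dx": 0.1,"dy": 0.24,"dz": 4,"ax": 0,"ay": 0,"az": 0.012,"fingers": 6.5},
    {"dx": 0.1,"dy": 0.24,"dz": 8,"ax": 0,"ay": 0,"az": 0.012,"fingers": 6.5},
    {"dx": 0.1,"dy": 0.24,"dz": 12,"ax": 0,"ay": 0,"az": 0.012,"fingers": 6.5},
    {"dx": 0.1,"dy": 0.24,"dz": 15,"ax": 0,"ay": 0,"az": 0.012,"fingers": 6.5},
    {"dx": 0.1,"dy": 0.24,"dz": 16.8,"ax": 0,"ay": 0,"az": 0.012,"fingers": 6.5},
    {"dx": 0.1,"dy": 0.24,"dz": 17.1,"ax": 0,"ay": 0,"az": 0.012,"fingers": 6},
    {"dx": 0.1,"dy": 0.24,"dz": 17.1,"ax": 0,"ay": 0,"az": 0.012,"fingers": 5},
    {"dx": 0.1,"dy": 0.24,"dz": 17.1,"ax": 0,"ay": 0,"az": 0.012,"fingers": 4.3},
  ],
)

```text
clock: 12.75
ee_pos: [0.4186, -0.1922, 0.0789]
orientation: [2.733, 1.545, 0.001]
force: [0.7, 0.1, 0.5]
gripper_width: 0.504
```

Request:
carry_out(
  plan=[
    {"dx": 0,"dy": 0,"dz": 0,"ax": 0,"ay": 0,"az": 0,"fingers": 3.6},
    {"dx": 0,"dy": 0,"dz": 0,"ax": 0,"ay": 0,"az": 0,"fingers": 2.5},
    {"dx": 0,"dy": 0,"dz": 0,"ax": 0,"ay": 0,"az": 0,"fingers": 2.5},
    {"dx": 0,"dy": 0,"dz": 0,"ax": 0,"ay": 0,"az": 0,"fingers": 2.5},
  ],
)

```text
clock: 13.15
ee_pos: [0.4182, -0.1925, 0.0794]
orientation: [2.734, 1.544, 0.002]
force: [-2.0, 0.4, 4.8]
gripper_width: 0.395
```

```bash
python3 -c "
from h import *
s=snap('wrist','w_mg')
st=manip.read_state();print(st['gripper_width'],st['ee_pos'],st['force'])
goto(.627,-.05,.22,np.radians(1.7))"
```

```text
0.3981551392169617 [ 0.41820247 -0.19250302  0.07940929] [-2.03592584  1.35197556  5.3519234 ]
  shift cm [ 22.99  10.55 -14.03] turn [ 0.002  0.    -0.573]
  shift cm [ 22.99  10.55 -14.03] turn [ 0.    -0.003  2.569]
```

View pics/w_mg.png

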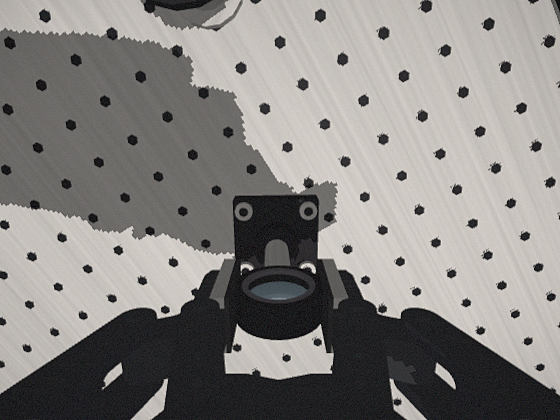

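Request:
carry_out(
  plan=[
    {"dx": 0,"dy": 0,"dz": -1,"ax": 0,"ay": 0,"az": 0,"fingers": 2.5},
    {"dx": 0,"dy": 0,"dz": -4,"ax": 0,"ay": 0,"az": 0,"fingers": 2.5},
    {"dx": 0,"dy": 0,"dz": -8,"ax": 0,"ay": 0,"az": 0,"fingers": 2.5},
    {"dx": 1,"dy": 0.5,"dz": -12,"ax": 0,"ay": 0,"az": -0.08,"fingers": 2.5},
    {"dx": 4,"dy": 2,"dz": -14,"ax": 0,"ay": 0,"az": -0.2,"fingers": 2.5},
    {"dx": 8,"dy": 4,"dz": -14,"ax": 0,"ay": 0,"az": -0.32,"fingers": 2.5},
    {"dx": 12,"dy": 6,"dz": -14,"ax": 0,"ay": 0,"az": -0.44,"fingers": 2.5},
    {"dx": 16,"dy": 8,"dz": -14,"ax": 0,"ay": 0,"az": -0.53,"fingers": 2.5},
    {"dx": 20,"dy": 9.5,"dz": -14,"ax": 0,"ay": 0,"az": -0.575,"fingers": 2.5},
    {"dx": 23,"dy": 10.5,"dz": -14,"ax": 0,"ay": 0,"az": -0.575,"fingers": 2.5},
  ],
)

```text
clock: 14.2
ee_pos: [0.6281, -0.048, 0.2185]
orientation: [2.183, 2.258, 0.001]
force: [0.5, -0.7, -2.2]
gripper_width: 0.398
```

Request:
carry_out(
  plan=[
    {"dx": 0,"dy": 0,"dz": 0,"ax": 0,"ay": 0,"az": 0,"fingers": 2.5},
    {"dx": 0,"dy": 0,"dz": 0,"ax": 0,"ay": 0,"az": 0,"fingers": 2.5},
    {"dx": 0,"dy": 0,"dz": 0,"ax": 0,"ay": 0,"az": 0,"fingers": 2.5},
  ],
)

```text
clock: 14.5
ee_pos: [0.6254, -0.0501, 0.2182]
orientation: [-2.186, -2.256, 0.001]
force: [-0.8, -0.7, -2.3]
gripper_width: 0.4
```

```bash
python3 -c "
from h import *
s=snap('wrist','w_ca')
st=manip.read_state();print(st['gripper_width'],st['ee_pos'],st['force'],st['joint_velocities'].round(3))
cv2.imwrite('pics/w_ca_c.png',cv2.resize(s['color'][60:260,180:380],None,fx=3,fy=3,interpolation=2))"
```

```text
0.39642201635619717 [ 0.62534948 -0.05038415  0.21828962] [ 0.41250158  0.86282599 -2.21603536] [-0.007 -0.004 -0.002 -0.002  0.003  0.001]
```

View pics/w_ca_c.png

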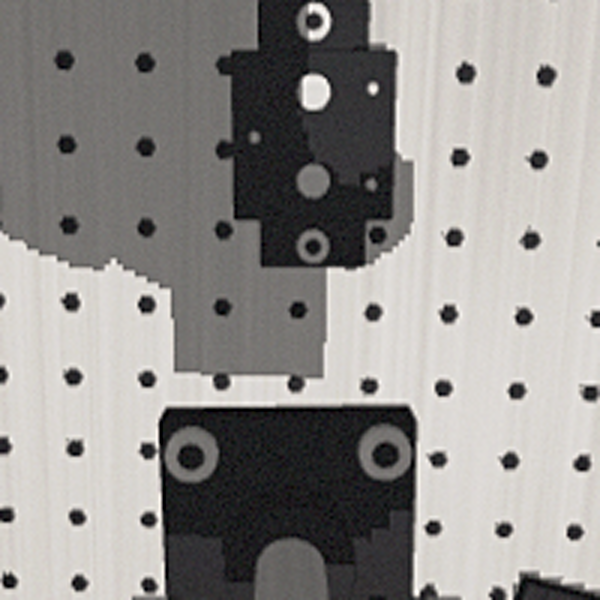

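```bash
cat >> pl.py <<'E'
def base(f,discs,corners,lugs,held,x0=180,y0=60,k=3,hz=.0674):
    s=load(f);st=manip.read_state();r=R.from_rotvec(st['orientation']).as_matrix()
    D=onz(s,px(discs,x0,y0,k),.012);C=onz(s,px(corners,x0,y0,k),.012);L=onz(s,px(lugs,x0,y0,k),.006)
    print('discs',D.mean(0).round(4),ang(D[0]-D[1])-90,'corners',C.mean(0).round(4),ang(C[1]-C[0]),ang(C[2]-C[3]),'lug',L.mean(0).round(4),ang(L[0]-L[1])-90)
    H=onz(s,px(held,x0,y0,k),st['ee_pos'][2]-hz);hc=H.mean(0)-r[:,0]*.0188
    print('held',hc.round(4),ang(H[1]-H[0]),'spacing',np.linalg.norm(H[1]-H[0]),'tool y',ang(r[:,1]))
    bc=(D.mean(0)+C.mean(0))/2
    print('shift tool cm',((bc-hc)@r*100).round(3),'TCP target',(st['ee_pos']+bc-hc).round(4))
E
python3 - <<'E'
from pl import *
base('w_ca',[(314,92),(313,181)],[(232,51),(396,51),(393,218),(234,218)],[(314,20),(312.5,246)],[(191.5,455),(386,454)])
E
```

```text
discs [0.6284 0.031  0.012 ] 1.4487356117787158 corners [0.6284 0.0312 0.012 ] 1.8584450224802456 1.854205540148174 lug [0.6284 0.0314 0.006 ] 1.7209728993262843
held [ 0.6241 -0.0507  0.1509] 2.1530961311649857 spacing 0.037793118709507474 tool y 1.7660186949953685
shift tool cm [ 8.165  0.684 13.887] TCP target [0.6296 0.0314 0.0794]
```

Request:
carry_out(
  plan=[
    {"dx": 3,"dy": 0.2,"dz": 0,"ax": 0,"ay": 0,"az": 0.006,"fingers": 2.5},
    {"dx": 6,"dy": 0.5,"dz": 0,"ax": 0,"ay": 0,"az": 0.006,"fingers": 2.5},
    {"dx": 7.7,"dy": 0.6,"dz": 1,"ax": 0,"ay": 0,"az": 0.006,"fingers": 2.5},
    {"dx": 8.16,"dy": 0.68,"dz": 3,"ax": 0,"ay": 0,"az": 0.006,"fingers": 2.5},
    {"dx": 8.16,"dy": 0.68,"dz": 6,"ax": 0,"ay": 0,"az": 0.006,"fingers": 2.5},
    {"dx": 8.16,"dy": 0.68,"dz": 8.5,"ax": 0,"ay": 0,"az": 0.006,"fingers": 2.5},
    {"dx": 8.16,"dy": 0.68,"dz": 10.5,"ax": 0,"ay": 0,"az": 0.006,"fingers": 2.5},
    {"dx": 8.16,"dy": 0.68,"dz": 11.5,"ax": 0,"ay": 0,"az": 0.006,"fingers": 2.5},
    {"dx": 8.16,"dy": 0.68,"dz": 11.8,"ax": 0,"ay": 0,"az": 0.006,"fingers": 2.5},
    {"dx": 8.16,"dy": 0.68,"dz": 11.8,"ax": 0,"ay": 0,"az": 0.006,"fingers": 2.5},
  ],
)

```text
clock: 15.55
ee_pos: [0.6304, 0.0317, 0.1]
orientation: [2.193, 2.249, -0.0]
force: [-0.1, -0.1, -1.1]
gripper_width: 0.4
```

```bash
python3 -c "
from h import *
s=snap('wrist','w_cb')
st=manip.read_state();print(st['gripper_width'],st['ee_pos'],st['force'],st['joint_velocities'].round(3))
cv2.imwrite('pics/w_cb_c.png',cv2.resize(s['color'][120:320,180:380],None,fx=3,fy=3,interpolation=2))"
```

```text
0.40106641540039095 [0.63089745 0.03180604 0.10074301] [ 0.72035168 -0.15051117 -1.2212398 ] [ 0.005 -0.008  0.015 -0.     0.    -0.002]
```

View pics/w_cb_c.png

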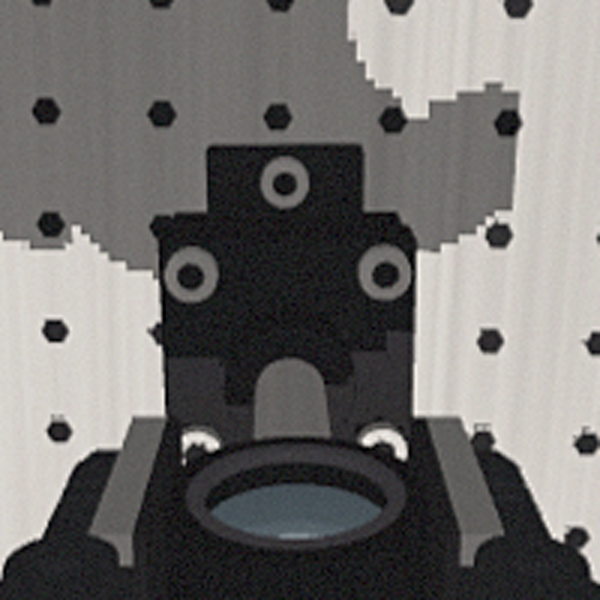

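Run:
```python
from pl import *
rel('w_cb',[(191,274),(385,272)],(285,183),180,120,3,hz=.0674)
```

```text
held [0.629  0.0317 0.0333] ang 2.1123576540104656 base(lug) [0.6282 0.0301 0.006 ] tool shift cm [-0.157 -0.087  2.735]
```

Request:
carry_out(
  plan=[
    {"dx": -0.05,"dy": -0.07,"dz": 0,"ax": 0,"ay": 0,"az": 0.006,"fingers": 2.5},
    {"dx": -0.05,"dy": -0.07,"dz": 0.3,"ax": 0,"ay": 0,"az": 0.006,"fingers": 2.5},
    {"dx": -0.05,"dy": -0.07,"dz": 0.6,"ax": 0,"ay": 0,"az": 0.006,"fingers": 2.5},
    {"dx": -0.05,"dy": -0.07,"dz": 0.75,"ax": 0,"ay": 0,"az": 0.006,"fingers": 2.5},
    {"dx": -0.05,"dy": -0.07,"dz": 0.75,"ax": 0,"ay": 0,"az": 0.006,"fingers": 2.5},
    {"dx": -0.05,"dy": -0.07,"dz": 0.75,"ax": 0,"ay": 0,"az": 0.006,"fingers": 2.5},
  ],
)

```text
clock: 16.2
ee_pos: [0.6297, 0.0317, 0.0923]
orientation: [-2.199, -2.244, 0.0]
force: [0.5, -0.1, -2.3]
gripper_width: 0.393
```

```bash
python3 -c "
from h import *
s=snap('wrist','w_cc')
st=manip.read_state();print(st['gripper_width'],st['ee_pos'],st['force'],st['joint_velocities'].round(3))
cv2.imwrite('pics/w_cc_c.png',cv2.resize(s['color'][120:320,180:380],None,fx=3,fy=3,interpolation=2))"
```

```text
0.4026783230527747 [0.62972078 0.03166474 0.09234569] [ 0.79088898  0.10776085 -2.23877673] [-0.001 -0.001  0.004 -0.001 -0.     0.001]
```

View pics/w_cc_c.png

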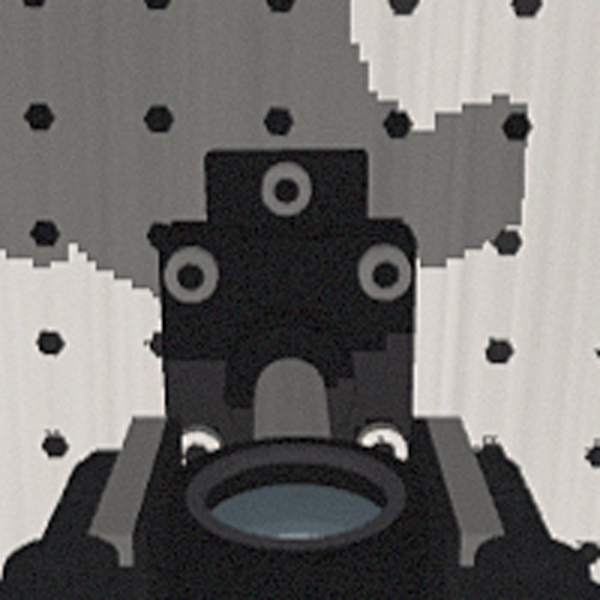

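Request:
carry_out(
  plan=[
    {"dx": -0.02,"dy": 0,"dz": 0.04,"ax": 0,"ay": 0,"az": 0,"fingers": 2.5},
    {"dx": -0.02,"dy": 0,"dz": 0.08,"ax": 0,"ay": 0,"az": 0,"fingers": 2.5},
    {"dx": -0.02,"dy": 0,"dz": 0.1,"ax": 0,"ay": 0,"az": 0,"fingers": 2.5},
    {"dx": -0.02,"dy": 0,"dz": 0.1,"ax": 0,"ay": 0,"az": 0,"fingers": 2.5},
  ],
)

```text
clock: 16.65
ee_pos: [0.6298, 0.0314, 0.0916]
orientation: [2.199, 2.243, 0.0]
force: [-0.1, 0.3, -0.0]
gripper_width: 0.398
```

Request:
carry_out(
  plan=[
    {"dx": 0,"dy": 0,"dz": 0.03,"ax": 0,"ay": 0,"az": 0,"fingers": 2.5},
    {"dx": 0,"dy": 0,"dz": 0.05,"ax": 0,"ay": 0,"az": 0,"fingers": 2.5},
    {"dx": 0,"dy": 0,"dz": 0.05,"ax": 0,"ay": 0,"az": 0,"fingers": 2.5},
  ],
)

```text
clock: 16.95
ee_pos: [0.6298, 0.0314, 0.0915]
orientation: [2.199, 2.243, 0.001]
force: [-2.0, 0.1, 4.9]
gripper_width: 0.399
```

Request:
carry_out(
  plan=[
    {"dx": 0,"dy": 0,"dz": 0,"ax": 0,"ay": 0,"az": 0,"fingers": 3.8},
    {"dx": 0,"dy": 0,"dz": 0,"ax": 0,"ay": 0,"az": 0,"fingers": 4.6},
    {"dx": 0,"dy": 0,"dz": 0,"ax": 0,"ay": 0,"az": 0,"fingers": 6.2},
    {"dx": 0,"dy": 0,"dz": 0,"ax": 0,"ay": 0,"az": 0,"fingers": 6.5},
    {"dx": 0,"dy": 0,"dz": 0,"ax": 0,"ay": 0,"az": 0,"fingers": 6.5},
  ],
)

```text
clock: 17.45
ee_pos: [0.6298, 0.0314, 0.0908]
orientation: [2.199, 2.243, -0.0]
force: [-0.9, 0.5, -0.1]
gripper_width: 0.76
```

Request:
carry_out(
  plan=[
    {"dx": 0,"dy": 0,"dz": -2,"ax": 0,"ay": 0,"az": 0,"fingers": 6.5},
    {"dx": 0,"dy": 0,"dz": -6,"ax": 0,"ay": 0,"az": 0,"fingers": 6.5},
    {"dx": 0,"dy": 0,"dz": -10,"ax": 0,"ay": 0,"az": 0,"fingers": 7},
    {"dx": 0,"dy": 0,"dz": -14,"ax": 0,"ay": 0,"az": 0,"fingers": 8},
    {"dx": 0,"dy": 0,"dz": -15.8,"ax": 0,"ay": 0,"az": 0,"fingers": 8.5},
    {"dx": 0,"dy": 0,"dz": -15.8,"ax": 0,"ay": 0,"az": 0,"fingers": 8.5},
  ],
)

```text
clock: 18.05
ee_pos: [0.6316, 0.0313, 0.2529]
orientation: [2.195, 2.24, 0.007]
force: [1.1, -0.1, -0.3]
gripper_width: 0.994
```

```bash
python3 -c "
from h import *
s=snap('wrist','w_cd')
st=manip.read_state();print(st['gripper_width'],st['ee_pos'],st['force'],st['joint_pos'].round(3))
goto(.4626,.0795,.25,np.radians(-3.1))
cv2.imwrite('pics/w_cd_c.png',cv2.resize(s['color'][120:240,220:340],None,fx=5,fy=5,interpolation=2))"
```

```text
0.99620310362799 [0.63064175 0.03141041 0.25034656] [0.25657088 0.83369395 0.05836716] [-0.077  0.423  0.211  1.355 -0.     1.474]
  shift cm [  5.14 -16.7   -0.02] turn [0.003 0.    0.074]
  shift cm [  5.14 -16.7   -0.02] turn [-0.     0.005 -3.067]
```

View pics/w_cd_c.png

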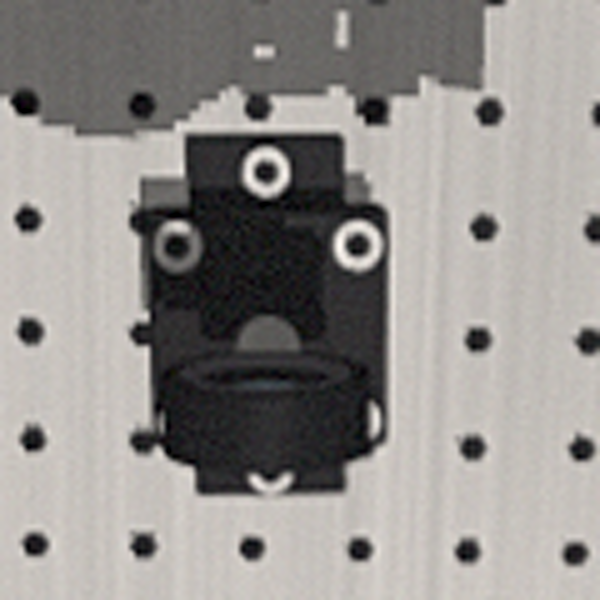

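Request:
carry_out(
  plan=[
    {"dx": 5.1,"dy": -16.7,"dz": 0,"ax": 0,"ay": 0,"az": 0.074,"fingers": 7.6},
    {"dx": 5.1,"dy": -16.7,"dz": 0,"ax": 0,"ay": 0,"az": 0.074,"fingers": 7.6},
    {"dx": 5.1,"dy": -16.7,"dz": 0,"ax": 0,"ay": 0,"az": 0.074,"fingers": 7.6},
    {"dx": 5.1,"dy": -16.7,"dz": 0,"ax": 0,"ay": 0,"az": 0.074,"fingers": 7.6},
    {"dx": 5.1,"dy": -16.7,"dz": 0,"ax": 0,"ay": 0,"az": 0.074,"fingers": 7.6},
    {"dx": 5.1,"dy": -16.7,"dz": 0,"ax": 0,"ay": 0,"az": 0.074,"fingers": 7.6},
    {"dx": 5.1,"dy": -16.7,"dz": 0,"ax": 0,"ay": 0,"az": 0.074,"fingers": 7.6},
  ],
)

```text
clock: 18.8
ee_pos: [0.4624, 0.0789, 0.2481]
orientation: [-2.281, -2.16, 0.001]
force: [1.6, -0.4, 0.3]
gripper_width: 0.889
```

```bash
python3 -c "
from h import *
s=snap('wrist','w_l2')
goto(.4626,.0795,.25,np.radians(-3.1))
st=manip.read_state();print(st['gripper_width'],st['ee_pos'],st['force'],st['joint_velocities'].round(3))
cv2.imwrite('pics/w_l2_c.png',cv2.resize(s['color'][140:260,220:340],None,fx=5,fy=5,interpolation=2))"
```

```text
shift cm [ 0.07 -0.01 -0.18] turn [-0.001  0.    -0.   ]
  shift cm [ 0.07 -0.01 -0.18] turn [0.000e+00 1.000e-03 3.141e+00]
0.8932695243854317 [0.46261731 0.07879475 0.24816901] [-0.66868046 -0.30415808 -0.42377092] [-0.003  0.004  0.007  0.005 -0.     0.001]
```

View pics/w_l2_c.png

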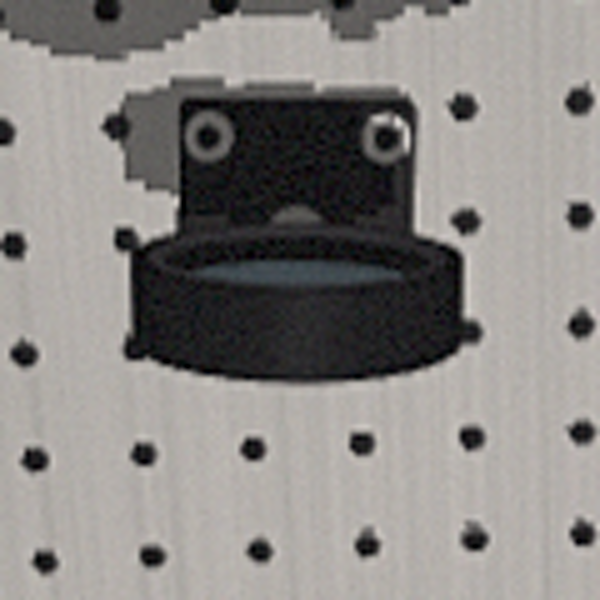

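View pics/w_l2.png

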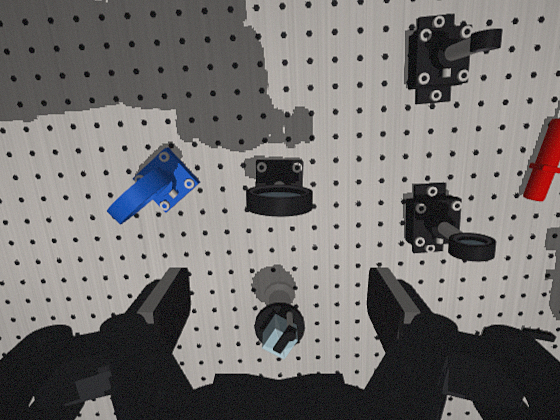

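```bash
python3 -c "
from h import *
s=load('w_l2');st=manip.read_state();r=R.from_rotvec(st['orientation']).as_matrix()
P=onz(s,px([(208,136),(386,137)],220,140,5),.012)
c=P.mean(0)-r[:,0]*.0188
print(c,intool(c),ang(P[1]-P[0]),ang(r[:,1]),np.linalg.norm(P[1]-P[0]))
b=s['color'].astype(int);m=((b[...,0]-b[...,2])>60)
ys,xs=np.nonzero(m);i=np.argsort(-xs)[:5]
print(xs[i],ys[i]);print(intool(onz(s,[(165,165),(180,175),(199,180)],.08)),intool(onz(s,[(199,180)],.012)))"
```

```text
[0.46334362 0.08013058 0.01200378] [[ 0.14209177  0.07744409 23.61645831]] -3.380089591848705 -3.122638638547976 0.03747240702565044
[198 198 197 197 197] [181 182 184 183 182]
[[ 3.1399794  -9.67643992 16.82127037]
 [ 2.28182673 -8.46306828 16.82081629]
 [ 1.84860524 -6.8555613  16.82007315]] [[ 0.61864267 -8.42895782 23.62113431]]
```

Request:
carry_out(
  plan=[
    {"dx": 0.2,"dy": 0.13,"dz": 4,"ax": 0,"ay": 0,"az": 0.01,"fingers": 7.6},
    {"dx": 0.2,"dy": 0.13,"dz": 8,"ax": 0,"ay": 0,"az": 0.01,"fingers": 7.6},
    {"dx": 0.2,"dy": 0.13,"dz": 12,"ax": 0,"ay": 0,"az": 0.01,"fingers": 7.6},
    {"dx": 0.2,"dy": 0.13,"dz": 15,"ax": 0,"ay": 0,"az": 0.01,"fingers": 7.6},
    {"dx": 0.2,"dy": 0.13,"dz": 16.8,"ax": 0,"ay": 0,"az": 0.01,"fingers": 7.6},
    {"dx": 0.2,"dy": 0.13,"dz": 17.1,"ax": 0,"ay": 0,"az": 0.01,"fingers": 7.6},
    {"dx": 0.2,"dy": 0.13,"dz": 17.1,"ax": 0,"ay": 0,"az": 0.01,"fingers": 7},
    {"dx": 0.2,"dy": 0.13,"dz": 17.1,"ax": 0,"ay": 0,"az": 0.01,"fingers": 6.4},
  ],
)

```text
clock: 19.65
ee_pos: [0.4645, 0.0809, 0.0787]
orientation: [2.291, 2.148, 0.002]
force: [-0.2, 0.4, -0.3]
gripper_width: 0.745
```

Request:
carry_out(
  plan=[
    {"dx": 0,"dy": 0,"dz": 0,"ax": 0,"ay": 0,"az": 0,"fingers": 5.8},
    {"dx": 0,"dy": 0,"dz": 0,"ax": 0,"ay": 0,"az": 0,"fingers": 4.5},
    {"dx": 0,"dy": 0,"dz": 0,"ax": 0,"ay": 0,"az": 0,"fingers": 4.5},
    {"dx": 0,"dy": 0,"dz": 0,"ax": 0,"ay": 0,"az": 0,"fingers": 4.5},
  ],
)

```text
clock: 20.05
ee_pos: [0.4641, 0.081, 0.0795]
orientation: [2.29, 2.148, 0.003]
force: [-2.2, -0.6, 5.9]
gripper_width: 0.655
```

```bash
python3 -c "
from h import *
s=snap('wrist','w_lg')
st=manip.read_state();print(st['gripper_width'],st['ee_pos'],st['force'])
goto(.634,-.25,.22,np.radians(1.7))"
```

```text
0.6606237522418895 [0.46407639 0.08099068 0.07948497] [-2.31085035 -1.0106056   5.24197298]
  shift cm [-31.95  19.11 -14.  ] turn [ 0.003  0.    -0.094]
  shift cm [-31.95  19.11 -14.  ] turn [ 0.    -0.004  3.048]
```

View pics/w_lg.png

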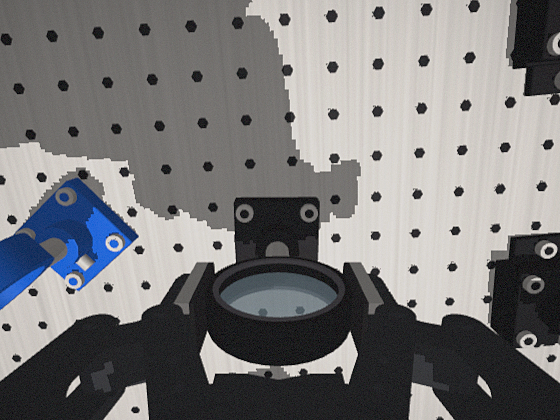

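Request:
carry_out(
  plan=[
    {"dx": 0,"dy": 0,"dz": -1,"ax": 0,"ay": 0,"az": 0,"fingers": 4.5},
    {"dx": 0,"dy": 0,"dz": -5,"ax": 0,"ay": 0,"az": 0,"fingers": 4.5},
    {"dx": 0,"dy": 0,"dz": -9,"ax": 0,"ay": 0,"az": 0,"fingers": 4.5},
    {"dx": 0,"dy": 0,"dz": -13,"ax": 0,"ay": 0,"az": 0,"fingers": 4.5},
    {"dx": -1.6,"dy": 1,"dz": -14,"ax": 0,"ay": 0,"az": -0.02,"fingers": 4.5},
    {"dx": -5,"dy": 3,"dz": -14,"ax": 0,"ay": 0,"az": -0.04,"fingers": 4.5},
    {"dx": -9,"dy": 5.4,"dz": -14,"ax": 0,"ay": 0,"az": -0.06,"fingers": 4.5},
    {"dx": -13,"dy": 7.8,"dz": -14,"ax": 0,"ay": 0,"az": -0.094,"fingers": 4.5},
    {"dx": -17,"dy": 10.2,"dz": -14,"ax": 0,"ay": 0,"az": -0.094,"fingers": 4.5},
    {"dx": -21,"dy": 12.6,"dz": -14,"ax": 0,"ay": 0,"az": -0.094,"fingers": 4.5},
  ],
)

```text
clock: 21.1
ee_pos: [0.576, -0.1383, 0.2187]
orientation: [2.187, 2.254, 0.001]
force: [1.2, 1.1, -2.6]
gripper_width: 0.657
```

Request:
carry_out(
  plan=[
    {"dx": -4,"dy": 2.4,"dz": 0,"ax": 0,"ay": 0,"az": 0,"fingers": 4.5},
    {"dx": -8,"dy": 4.6,"dz": 0,"ax": 0,"ay": 0,"az": 0,"fingers": 4.5},
    {"dx": -10.2,"dy": 5.6,"dz": 0,"ax": 0,"ay": 0,"az": 0,"fingers": 4.5},
    {"dx": -10.9,"dy": 5.6,"dz": 0,"ax": 0,"ay": 0,"az": 0,"fingers": 4.5},
    {"dx": -10.9,"dy": 5.6,"dz": 0,"ax": 0,"ay": 0,"az": 0,"fingers": 4.5},
    {"dx": -10.9,"dy": 5.6,"dz": 0,"ax": 0,"ay": 0,"az": 0,"fingers": 4.5},
    {"dx": -10.9,"dy": 5.6,"dz": 0,"ax": 0,"ay": 0,"az": 0,"fingers": 4.5},
  ],
)

```text
clock: 21.8
ee_pos: [0.6343, -0.2423, 0.2185]
orientation: [-2.186, -2.256, -0.0]
force: [-0.2, 0.0, -2.6]
gripper_width: 0.657
```

```bash
python3 -c "
from h import *
s=snap('wrist','w_da')
st=manip.read_state();print(st['gripper_width'],st['ee_pos'],st['force'],st['joint_velocities'].round(3))
cv2.imwrite('pics/w_da_c.png',cv2.resize(s['color'][60:260,180:380],None,fx=3,fy=3,interpolation=2))"
```

```text
0.6579347247058229 [ 0.63439995 -0.24236395  0.21857965] [-0.52303238  0.01085213 -3.25621487] [ 0.001  0.001  0.004 -0.001 -0.001 -0.   ]
```

View pics/w_da_c.png

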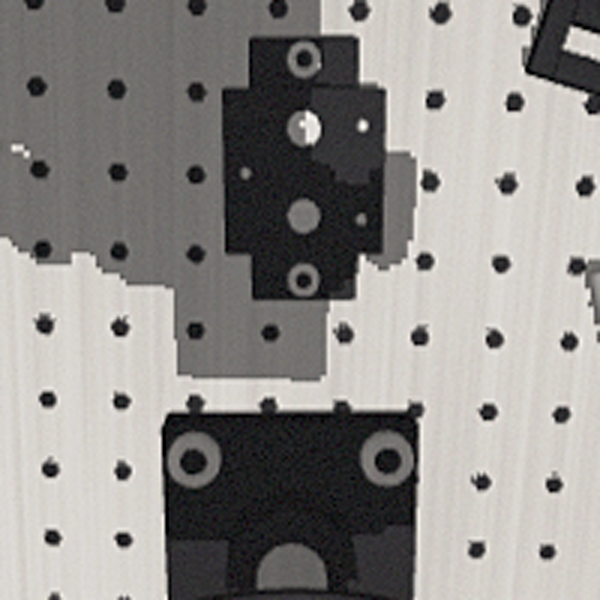

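Run:
```python
from pl import *
base('w_da',[(304,128),(303.5,216)],[(223,88),(386,88),(383,253),(226,253)],[(304,59),(303,280)],[(193.5,460),(387.5,459)])
```

```text
discs [ 0.6347 -0.1716  0.012 ] 1.6390465024147716 corners [ 0.6349 -0.1715  0.012 ] 1.8629225765620365 1.8538800147778867 lug [ 0.6347 -0.1717  0.006 ] 1.703962057771946
held [ 0.6334 -0.2438  0.1512] 2.148127296190661 spacing 0.03775230360319622 tool y 1.8052430651260305
shift tool cm [ 7.215  0.366 13.918] TCP target [ 0.6358 -0.1701  0.0794]
```

Request:
carry_out(
  plan=[
    {"dx": 3,"dy": 0.15,"dz": 0,"ax": 0,"ay": 0,"az": 0.008,"fingers": 4.5},
    {"dx": 5.5,"dy": 0.3,"dz": 0,"ax": 0,"ay": 0,"az": 0.008,"fingers": 4.5},
    {"dx": 6.8,"dy": 0.35,"dz": 1,"ax": 0,"ay": 0,"az": 0.008,"fingers": 4.5},
    {"dx": 7.2,"dy": 0.35,"dz": 3,"ax": 0,"ay": 0,"az": 0.008,"fingers": 4.5},
    {"dx": 7.2,"dy": 0.35,"dz": 6,"ax": 0,"ay": 0,"az": 0.008,"fingers": 4.5},
    {"dx": 7.2,"dy": 0.35,"dz": 8.5,"ax": 0,"ay": 0,"az": 0.008,"fingers": 4.5},
    {"dx": 7.2,"dy": 0.35,"dz": 10.5,"ax": 0,"ay": 0,"az": 0.008,"fingers": 4.5},
    {"dx": 7.2,"dy": 0.35,"dz": 11.5,"ax": 0,"ay": 0,"az": 0.008,"fingers": 4.5},
    {"dx": 7.2,"dy": 0.35,"dz": 11.8,"ax": 0,"ay": 0,"az": 0.008,"fingers": 4.5},
    {"dx": 7.2,"dy": 0.35,"dz": 11.8,"ax": 0,"ay": 0,"az": 0.008,"fingers": 4.5},
  ],
)

```text
clock: 22.85
ee_pos: [0.6362, -0.1715, 0.1005]
orientation: [2.196, 2.246, 0.0]
force: [0.2, -1.1, -1.5]
gripper_width: 0.658
```

```bash
python3 -c "
from h import *
s=snap('wrist','w_db')
st=manip.read_state();print(st['gripper_width'],st['ee_pos'],st['force'],st['joint_velocities'].round(3))
cv2.imwrite('pics/w_db_c.png',cv2.resize(s['color'][120:320,180:380],None,fx=3,fy=3,interpolation=2))"
```

```text
0.6549970101731455 [ 0.63666127 -0.17176483  0.1011015 ] [ 0.32798223 -0.23217863 -2.43587178] [-0.002 -0.006  0.013 -0.001 -0.    -0.   ]
```

View pics/w_db_c.png

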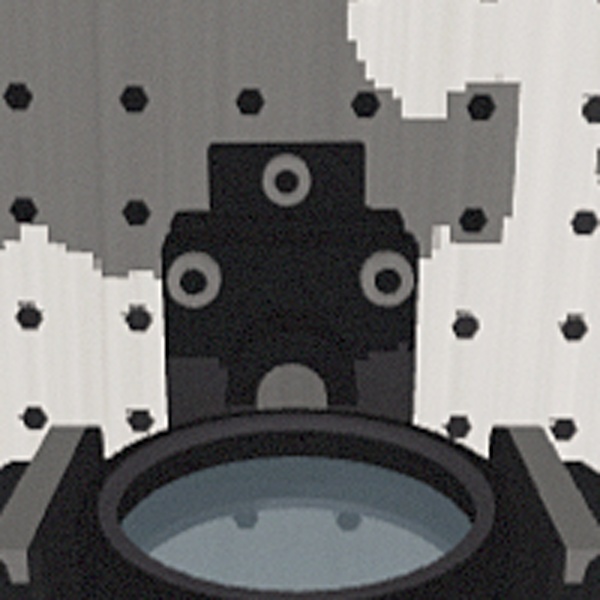

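Run:
```python
from pl import *
rel('w_db',[(193,280),(387,279)],(287,181),180,120,3,hz=.0674)
```

```text
held [ 0.6353 -0.1729  0.0337] ang 1.6298133294216663 base(lug) [ 0.6346 -0.1728  0.006 ] tool shift cm [ 0.013 -0.073  2.771]
```

Request:
carry_out(
  plan=[
    {"dx": 0.14,"dy": -0.06,"dz": 0,"ax": 0,"ay": 0,"az": 0,"fingers": 4.5},
    {"dx": 0.14,"dy": -0.06,"dz": 0.3,"ax": 0,"ay": 0,"az": 0,"fingers": 4.5},
    {"dx": 0.14,"dy": -0.06,"dz": 0.6,"ax": 0,"ay": 0,"az": 0,"fingers": 4.5},
    {"dx": 0.14,"dy": -0.06,"dz": 0.75,"ax": 0,"ay": 0,"az": 0,"fingers": 4.5},
    {"dx": 0.14,"dy": -0.06,"dz": 0.78,"ax": 0,"ay": 0,"az": 0,"fingers": 4.5},
    {"dx": 0.14,"dy": -0.06,"dz": 0.78,"ax": 0,"ay": 0,"az": 0,"fingers": 4.5},
  ],
)

```text
clock: 23.5
ee_pos: [0.6353, -0.1704, 0.0919]
orientation: [-2.197, -2.246, 0.0]
force: [0.4, 0.3, -2.4]
gripper_width: 0.655
```

```bash
python3 -c "
from h import *
s=snap('wrist','w_dc')
st=manip.read_state();print(st['gripper_width'],st['ee_pos'],st['force'],st['joint_velocities'].round(3))
cv2.imwrite('pics/w_dc_c.png',cv2.resize(s['color'][120:320,180:380],None,fx=3,fy=3,interpolation=2))"
```

```text
0.6588017900596382 [ 0.63538851 -0.17047754  0.09202775] [ 0.10066954  0.20175388 -2.25809736] [ 0.    -0.002  0.001  0.001 -0.001  0.   ]
```

View pics/w_dc_c.png

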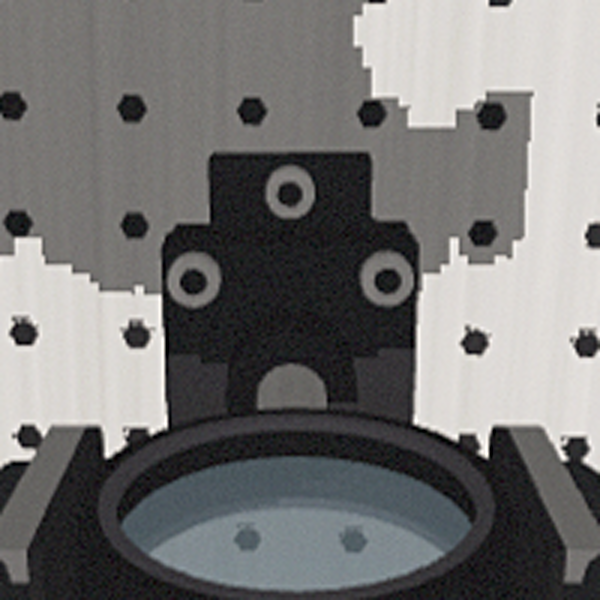

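Request:
carry_out(
  plan=[
    {"dx": 0.02,"dy": 0.02,"dz": 0.04,"ax": 0,"ay": 0,"az": 0,"fingers": 4.5},
    {"dx": 0.02,"dy": 0.02,"dz": 0.08,"ax": 0,"ay": 0,"az": 0,"fingers": 4.5},
    {"dx": 0.02,"dy": 0.02,"dz": 0.1,"ax": 0,"ay": 0,"az": 0,"fingers": 4.5},
    {"dx": 0.02,"dy": 0.02,"dz": 0.12,"ax": 0,"ay": 0,"az": 0,"fingers": 4.5},
    {"dx": 0.02,"dy": 0.02,"dz": 0.12,"ax": 0,"ay": 0,"az": 0,"fingers": 4.5},
  ],
)

```text
clock: 24.05
ee_pos: [0.6357, -0.1703, 0.0916]
orientation: [2.196, 2.245, 0.0]
force: [-3.0, -0.2, 3.8]
gripper_width: 0.659
```

Contact at +4 N; release and rise.

Request:
carry_out(
  plan=[
    {"dx": 0,"dy": 0,"dz": 0,"ax": 0,"ay": 0,"az": 0,"fingers": 6},
    {"dx": 0,"dy": 0,"dz": 0,"ax": 0,"ay": 0,"az": 0,"fingers": 6.8},
    {"dx": 0,"dy": 0,"dz": 0,"ax": 0,"ay": 0,"az": 0,"fingers": 8},
    {"dx": 0,"dy": 0,"dz": 0,"ax": 0,"ay": 0,"az": 0,"fingers": 8},
    {"dx": 0,"dy": 0,"dz": 0,"ax": 0,"ay": 0,"az": 0,"fingers": 8},
  ],
)

```text
clock: 24.55
ee_pos: [0.6357, -0.1702, 0.0908]
orientation: [2.197, 2.246, -0.0]
force: [0.3, 0.1, 0.5]
gripper_width: 0.938
```

Request:
carry_out(
  plan=[
    {"dx": 0,"dy": 0,"dz": -2,"ax": 0,"ay": 0,"az": 0,"fingers": 8},
    {"dx": 0,"dy": 0,"dz": -6,"ax": 0,"ay": 0,"az": 0,"fingers": 8},
    {"dx": 0,"dy": 0,"dz": -10,"ax": 0,"ay": 0,"az": 0,"fingers": 8},
    {"dx": 0,"dy": 0,"dz": -14,"ax": 0,"ay": 0,"az": 0,"fingers": 8},
    {"dx": 0,"dy": 0,"dz": -15.8,"ax": 0,"ay": 0,"az": 0,"fingers": 8},
    {"dx": 0,"dy": 0,"dz": -15.8,"ax": 0,"ay": 0,"az": 0,"fingers": 8},
    {"dx": 0,"dy": 0,"dz": -15.8,"ax": 0,"ay": 0,"az": 0,"fingers": 8},
  ],
)

```text
clock: 25.25
ee_pos: [0.6357, -0.1702, 0.2486]
orientation: [2.197, 2.245, 0.0]
force: [0.4, -0.1, -0.8]
gripper_width: 0.934
```

```bash
python3 -c "
from h import *
s=snap('wrist','w_dd')
st=manip.read_state();print(st['gripper_width'],st['ee_pos'],st['force'],st['joint_pos'].round(3))
cv2.imwrite('pics/w_dd_c.png',cv2.resize(s['color'][120:240,220:340],None,fx=5,fy=5,interpolation=2))"
```

```text
0.9385307983176945 [ 0.63511252 -0.17000947  0.2474707 ] [-0.35769631 -0.87913441 -0.20788277] [-0.383  0.483  0.296  1.386 -0.     1.165]
```

View pics/w_dd_c.png

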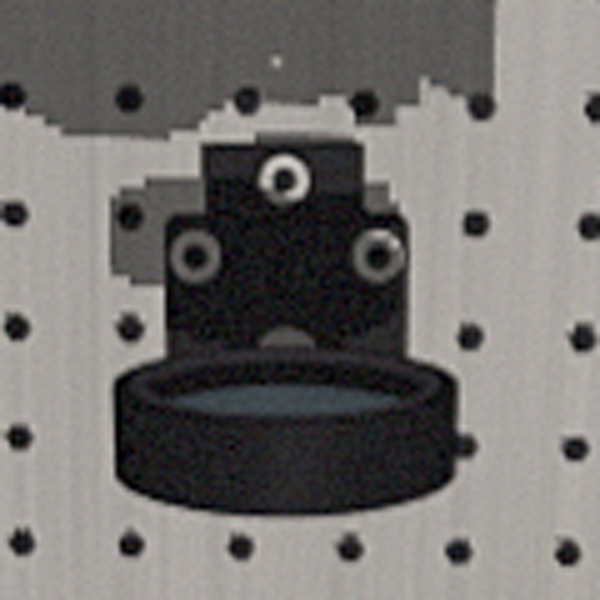

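Request:
carry_out(
  plan=[
    {"dx": -10,"dy": -12,"dz": -6,"ax": 0,"ay": 0,"az": 0,"fingers": 8},
    {"dx": -18,"dy": -24,"dz": -6,"ax": 0,"ay": 0,"az": 0,"fingers": 8},
    {"dx": -18,"dy": -24,"dz": -6,"ax": 0,"ay": 0,"az": 0,"fingers": 8},
    {"dx": -18,"dy": -24,"dz": -6,"ax": 0,"ay": 0,"az": 0,"fingers": 8},
    {"dx": -18,"dy": -24,"dz": -6,"ax": 0,"ay": 0,"az": 0,"fingers": 8},
    {"dx": -18,"dy": -24,"dz": -6,"ax": 0,"ay": 0,"az": 0,"fingers": 8},
    {"dx": -18,"dy": -24,"dz": -6,"ax": 0,"ay": 0,"az": 0,"fingers": 8},
    {"dx": -18,"dy": -24,"dz": -6,"ax": 0,"ay": 0,"az": 0,"fingers": 8},
  ],
)

```text
clock: 26.1
ee_pos: [0.3982, -0.3561, 0.3076]
orientation: [-2.199, -2.24, -0.001]
force: [-0.3, -0.1, 0.1]
gripper_width: 0.938
```

Run:
```python
from h import *
t=snap('top','t1');d=snap('side','s1')
cv2.imwrite('pics/t1_c.png',cv2.resize(t['color'][130:280,150:420],None,fx=2.96,fy=2.96,interpolation=2))
cv2.imwrite('pics/s1_c.png',cv2.resize(d['color'][130:350,180:400],None,fx=2.7,fy=2.7,interpolation=2))
for f,h,l in [('w_be',[(175,255),(355,255)],(265,180)),('w_cd',[(176.5,245),(357.5,244)],(265.5,171)),('w_dd',[(195,256),(378,256)],(284.5,180))]:
    s=load(f);F=onz(s,px(h,220,120,5),.024);L=onz(s,px([l],220,120,5),.006)[0]
    X=np.array([-np.sin(np.radians(1.8)),np.cos(np.radians(1.8)),0]);Y=np.array([X[1],-X[0],0])
    v=F.mean(0)-L
    print(f,'ang',ang(F[1]-F[0]),'along',v@X+.0331-.0187,'across',v@Y,np.linalg.norm(F[1]-F[0]))
```

```text
w_be ang 1.0772492510949514 along 0.0009651055884854556 across -6.761292766358651e-05 0.03725543595337923
w_cd ang 1.455571249918631 along 0.0012614252191069583 across 0.00025588350533412837 0.037383973408431526
w_dd ang 1.3077291549279897 along 0.0009672465260650923 across 0.00034354005704859163 0.03742015070590257
```

View pics/t1_c.png

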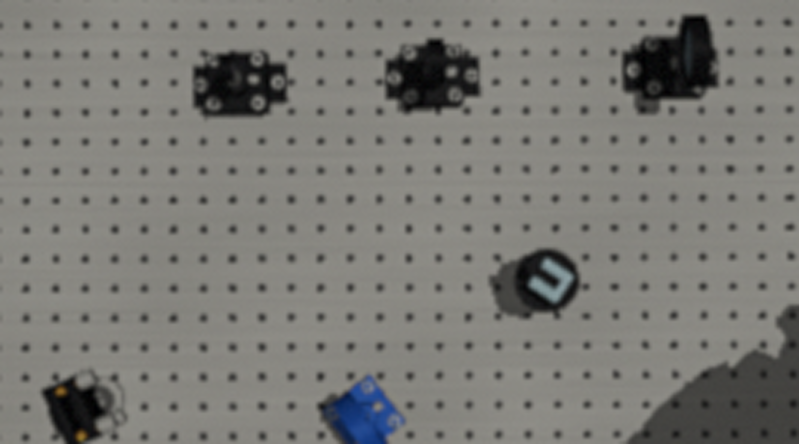

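View pics/s1_c.png

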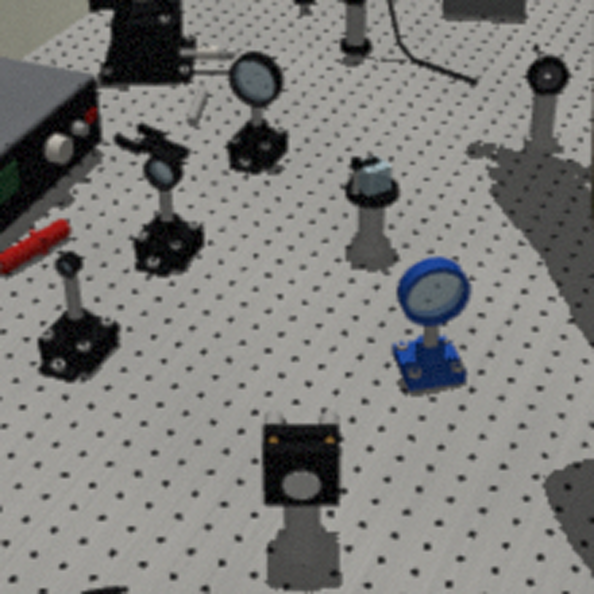

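View pics/s1.png

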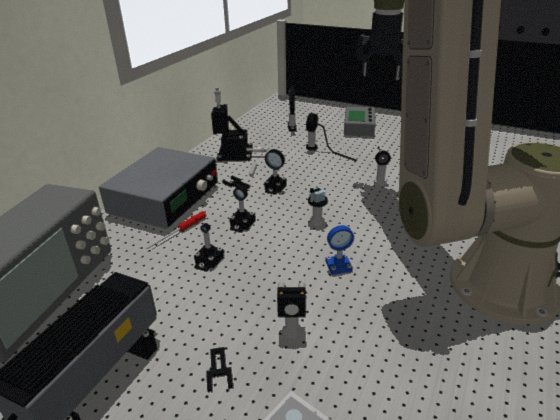

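```bash
python3 -c "
from h import *
print(ticket.close_job())"
```

```text
the job is handed in; nothing more can be done
None
```

The three lens mounts are standing on their bases in the beam: small nearest the laser, medium in the middle, large farthest. The job was handed in at about 26 s, well under the 99 s limit.

- **Placing:** I gripped each ring by its edge from above and lowered it until the force reading showed contact at about 4–5 N. Only then did I open the fingers and lift away.
- **Centring:** After release, the wrist pictures put each foot within about 0.4 mm of its base centre across the beam. Along the beam the raw figure was about 1 mm for all three. It depends on the lug height, which I assumed, and my disc- and corner-based measurements put the error nearer zero.
- **Squareness:** The feet measured 1.1° (small), 1.5° (medium) and 1.3° (large), against a base row of about 1.8°. So each is about 0.3° to 0.7° off square, the small one the most; I left it there.
- **Other items:** The last side and top pictures show all three mounts upright. In the side picture the iris, mirror mount, beam-splitter and blue look-alike stand where they were at the start; this was by eye, not measured.

The measured TCP (tool) position and the camera disagreed by about 1 mm at times. For the final centring corrections I followed the pictures.

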